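# Set out the cup dating and checking row

## Task

Set out the row for the next shift: lay the stamp pad inside the yellow tape corners midway between the two paste cups, lined up with the corners, and stand the red date stamp upright on the middle of the pad. Lay the blue scraper flat on top of the cup with the green label and the thermometer flat on top of the cup without one, each at right angles to the row with its handle end towards the robot and the blade or probe pointing away, and the middle of the handle (on the thermometer, of its thick housing) over the middle of the cup. Leave the cups and the spray bottle where they stand.

Things in the scene. Friction and masses are not known exactly. Their poses are not given: they have to be found in the camera images.
- stamp_pad: loose stamp pad: flat black plastic case with blue felt on top, 86 (x) x 56 (y) x 16 mm, about 0.09 kg; grip it across its 56 mm width. Origin: centre of its underside; z up. The felt is flat, 74 x 44 mm, its surface 16 mm above the underside
- date_stamp: loose date stamp, standing upright: black foot 26 (x) x 42 (y) mm and 24 mm high, narrower grey neck 18 x 34 mm, red head 22 (x) x 44 (y) mm from 44 to 74 mm up; about 0.07 kg. Origin: centre of its underside; z up
- scraper: loose scraper lying flat, 164 mm long along its y, 0.045 kg: blue handle, 22 mm wide and 14 mm thick, from y = -33 to +82 mm (its middle at y = +25 mm, about the centre of mass); steel blade 60 mm wide from y = -27 to -82 mm, clear of the surface by 6 mm. Origin: centre of the underside of the whole; +y is the handle end, -y the blade; z up
- thermometer: loose pen thermometer lying flat, 174 mm long along its y, 0.05 kg: light housing with a display, 22 mm wide and 16 mm thick, from y = +12 to +87 mm (its middle, about the centre of mass, at y = +50 mm); thin steel probe, 3.6 mm, from there to y = -87 mm, 8 mm above the underside. Origin: centre of the underside of the whole; +y is the housing end, -y the probe tip; z up
- tape_corners: four yellow tape corners stuck flat on the table (they do not move), enclosing a rectangle 92 (x) x 62 (y) mm where the stamp pad goes. Origin: centre of the rectangle, on the table; x is its long side, which points away from the robot at right angles to the row of cups; y runs along the row
- green_cup: sealed round cup of orange paste with a green label on its lid, 104 mm across, flat top 46 mm above the underside; 0.135 kg, loose but not to be shifted. Origin: centre of its underside. It stands in line with the tape corners, 117 mm to one side (either one) of their centre
- plain_cup: the same sort of cup without a label on its lid, 104 mm across, flat top 46 mm above the underside; 0.135 kg, loose but not to be shifted. Origin: centre of its underside. It stands 117 mm to the other side of the tape corners
- label_roll: bystander: white roll of labels lying flat, stuck to the table (it does not move), 81 mm across, 30 mm high. Origin: centre of its underside
- alcohol_spray: bystander: spray bottle with a blue trigger head, 59 x 124 x 275 mm, standing. Origin: centre of its underside

How it is judged (in metres and radians):
At the end, for the whole second after the job is handed in: Pad within 12 mm and 0.2 rad of the corners; stamp upright on it within 12 mm of its middle; scraper flat on the green-labelled cup, thermometer on the other, handle middles within 15 mm of the cups', square to the row within 0.35 rad, handle towards the robot; all at rest (x of stamp_pad in the frame of tape_corners between -0.012 and 0.012 m and y of stamp_pad in the frame of tape_corners between -0.012 and 0.012 m and height (world z) of stamp_pad below 0.005 m and angle between the x axis of stamp_pad and the x axis of tape_corners, either way round below 0.2 rad and angle between each of stamp_pad, date_stamp, green_cup, plain_cup's own z axis and vertical below 0.1 rad and horizontal distance between date_stamp and stamp_pad below 0.012 m and z of date_stamp in the frame of stamp_pad between 0.012 and 0.02 m and x of green_cup in the frame of scraper between -0.015 and 0.015 m and y of green_cup in the frame of scraper between 0.01 and 0.04 m and z of scraper in the frame of green_cup between 0.041 and 0.052 m and angle between each of scraper, thermometer's own z axis and vertical below 0.12 rad and angle between the y axis of each of scraper, thermometer and the x axis of tape_corners, either way round below 0.35 rad and x of each of scraper, thermometer in the frame of tape_corners above 0 m and x of plain_cup in the frame of thermometer between -0.015 and 0.015 m and y of plain_cup in the frame of thermometer between 0.035 and 0.065 m and z of thermometer in the frame of plain_cup between 0.041 and 0.052 m and linear speed of each of stamp_pad, date_stamp, scraper, thermometer below 0.02 m/s); the robot touches nothing.
It fails at once if the green-labelled cup pushed more than 2 cm from where it stood (distance of green_cup from where it was at the start of the episode above 0.02 m).
It fails at once if the plain cup pushed more than 2 cm from where it stood (distance of plain_cup from where it was at the start of the episode above 0.02 m).
It fails at once if the spray bottle pushed more than 2 cm from where it stood (distance of alcohol_spray from where it was at the start of the episode above 0.02 m).
It also fails if it takes over 115 s, if anything falls off the work surface, if the arm or the gripper's body presses on something with over 40 N, if the wrist force passes 120 N, or if a joint passes its speed limit or range.

## Robot

A 6-joint arm with a two-finger parallel gripper is mounted at the origin on the work surface; the furniture and walls round the work are solid. World frame = base frame: x ahead of the robot, y to its left, z up, the work surface at z = 0. Lengths are in m, angles in degrees, forces in N, time in s.
With the tool pointing down it reaches from about 0.25 to 0.725 m from the base axis. Payload 4 kg.
Tool frame: the origin (TCP) lies midway between the tips of the shut fingers; the grasp point (between the pads) lies 19 mm behind it (r.grip_point_offset is the distance from the TCP to the grasp point, in m); x points along the fingers, z is the direction in which the jaws open and shut, and the axes are right-handed (so a half turn about x gives the same grasp; the last joint's range is limited). The gripper opens to 85 mm and grips with 20 to 120 N. Pads are 22 mm wide; open, the fingers measure 114 mm over their backs; the gripper's body (76 mm by 85 mm) begins 54 mm behind the grasp point. The pads swing forward as they close: fully open they stand 13 mm farther back than shut.
Start: joints at [-65.088, 13.785, 0.286, 76.501, 0, 90], TCP at [0.211, -0.453, 0.231] pointing down, gripper open.
Joint ranges: [-155.79, 155.79], [-60.16, 107.12], [-62.33, 73.08], [-114, 123.19], [-81.49, 82.49], [-180, 180]. Speed limits (degrees/s): [159.86, 159.86, 180, 180, 180, 180].

## Interface

Orientations are given as [roll, pitch, yaw] about the fixed x, y, z axes, in that order (R = Rz(yaw) Ry(pitch) Rx(roll)).
In Python, from cell import status, imaging, hand_in, finder, r gives the robot as it stands.
- The arm moves only by the tool send_rows, never from a script. Its arguments are lists of equal length, an entry for each row: "claw": the opening in per cent of the stroke, from 0 (shut) to 100 (fully open); "offset": the shift along the tool's x, y, z in m, a list of three; "spin": the turn about the tool's x in rad. In form: {"claw": [claw, ...], "offset": [[x, y, z], ...], "spin": [spin, ...]}. A call has 1 to 12 rows; each row is the pose to reach, as a shift and turn from the pose measured when the call began, along the tool's axes at that moment; what a row does not reach only later rows make up. A row lasts 1/10 s, in which the tool goes at most 50 mm and 8.59 degrees, less where a joint would pass 70% of its speed; a pose out of reach is approached as far as the arm can. A call with a gripper value outside its range is refused whole. The fingers move at their own pace and stop on an object; the grip force is fixed at half the most. Time passes only in rows, so rows that repeat a pose let the fingers close. It gives the time, the measured TCP pose, the force and the opening at its end, in the units of the state.
- status.sense(): the state, without advancing time (a new reading comes with each control period).
- imaging.capture(name): name is "scene" or "top" or "wrist"; returns the picture (400x640x3 uint8, red, green, blue); there is no depth.
- imaging.camera_model(name): a dict with "fovy" (degrees; the focal length in pixels is half the picture's height over the tangent of half this angle, whatever the lens; pixels are square), "cx", "cy" (the principal point, pixels), "world_from_camera" (4x4, takes a point from camera to world coordinates). Camera axes: x right, y down, z forward; pixel columns grow to the right and rows downward; lengths in m; the calibration is good to about 2 mm. A picture is of the moment at which its call begins: read the wrist's pose just before it. camera_model takes no time and is no camera call; for the wrist camera it gives the pose at the moment of the call.
- hand_in(): hands the job in, once; it reports no verdict.
Trained networks look in the newest picture that a camera, given by its name, has taken for a name from the list of things; names that differ only in an ending like _2 or _b are one class to them, and where a whole thing is asked for, a point or a joint stands for the part that bears it (a point fixed in the world has none). Each returns a list of dicts, best first, with "p" (0 to 1); they miss things now and then, are a little off and sometimes report something else, mostly with a low value. They report only what shows in the picture. A call takes as long as a camera call.
- finder.regions_of(thing, camera): "mask" (400x640 bool, what is visible of it) and "rect" ([centre column, centre row, width, height] in pixels, round what is visible of it).
The state is a dict: "clock": time; "joint_pos": joint angles; "joint_vel": joint speeds; "effort": joint torques, N m; "position": TCP position; "orientation": TCP orientation; "force": force on the tool from outside, world axes, zero at the start; "moment": the same for the moment, N m; "gripper_width": finger opening in m.
Only numpy, scipy, OpenCV 4.12 (cv2) and the standard library are available. Lean on these libraries where they do the work, as an engineer would, in place of code of your own. Each camera call takes 0.05 s, during which the arm holds its last target.

## Working session

There is one attempt and no reset: what is moved stays moved. The work goes in short steps, Python scripts to look and compute and a tool call to move; the robot and the scene stay as the last step left them, time stands still between calls to the robot, and variables do not carry over. Pictures are saved under pics/ and viewed, and the job is handed in when it is done.

Besides the shell and the picture viewer there is one more tool, called after "Request:" in YAML: its name, and indented under it one key for each argument. send_rows: Moves the arm, as the interface text tells. Its arguments: {"type":"object","properties":{"claw":{"type":"array"},"offset":{"type":"array"},"spin":{"type":"array"}},"required":["claw","offset","spin"]}

```bash
ls; mkdir -p pics; python3 - <<'E'
from cell import status, imaging, finder, r
import cv2
print(status.sense())
for n in ("scene","top","wrist"):
    m=imaging.camera_model(n); print(n,m)
    im=imaging.capture(n); cv2.imwrite(f"pics/{n}0.png",im[:,:,::-1])
    for t in "stamp_pad date_stamp scraper thermometer tape_corners green_cup plain_cup label_roll alcohol_spray".split():
        print(n,t,[(round(d["p"],2),[round(float(v),1) for v in d["rect"]]) for d in finder.regions_of(t,n)][:3])
E
```

```text
pics
{'clock': 0.0, 'joint_pos': array([-6.50891805e+01,  1.38323674e+01,  2.12216685e-01,  7.65022069e+01,
       -3.02747759e-03,  8.99990592e+01]), 'joint_vel': array([-0.03109876,  0.10445291, -0.06776311, -0.00133011,  0.15300262,
        0.02812758]), 'effort': array([ 7.85593929e-04, -3.72317076e+01,  2.52408206e+01,  1.70303351e-02,
       -1.23110867e-04,  8.77941687e-06]), 'position': array([ 0.21031576, -0.45290064,  0.23040153]), 'orientation': array([-178.58357026,   89.87760497,  116.32819334]), 'force': array([ 0.81464111,  0.95290835, -0.39143464]), 'moment': array([ 0.00589509, -0.01157984, -0.00666426]), 'gripper_width': 0.08518651870357631}
scene {'fovy': 48.59671456284875, 'cx': 311.9046640345556, 'cy': 198.94009049397818, 'world_from_camera': array([[-0.54423174, -0.66722701,  0.50854688, -0.08679711],
       [-0.83873951,  0.41965803, -0.3469916 ,  0.36347372],
       [ 0.01810638, -0.61538221, -0.78802087,  1.04776131],
       [ 0.        ,  0.        ,  0.        ,  1.        ]])}
scene stamp_pad [(0.94, [393.4, 188.9, 28.7, 23.3])]
scene date_stamp [(0.89, [2
[... 1127 characters left out ...]
.9, 178.4, 30.1, 33.1]), (0.37, [196.0, 233.2, 18.8, 11.5])]
top label_roll [(0.84, [388.1, 196.2, 26.2, 23.3])]
top alcohol_spray [(0.93, [452.0, 219.0, 71.8, 36.2])]
wrist {'fovy': 70.74305012677941, 'cx': 321.43290615870893, 'cy': 199.32352171323936, 'world_from_camera': array([[ 0.42174188, -0.86758616, -0.26349202,  0.27775894],
       [-0.90671529, -0.40388845, -0.12141463, -0.42227741],
       [-0.00108373,  0.29011787, -0.95699031,  0.37396556],
       [ 0.        ,  0.        ,  0.        ,  1.        ]])}
wrist stamp_pad []
wrist date_stamp []
wrist scraper []
wrist thermometer []
wrist tape_corners []
wrist green_cup []
wrist plain_cup []
wrist label_roll []
wrist alcohol_spray []
```

```bash
python3 - <<'E'
import cv2
a=cv2.imread("pics/top0.png")[130:290,160:500]; cv2.imwrite("pics/top0c.png",cv2.resize(a,None,fx=2.35,fy=2.35,interpolation=cv2.INTER_CUBIC))
a=cv2.imread("pics/scene0.png")[80:320,160:480]; cv2.imwrite("pics/scene0c.png",cv2.resize(a,None,fx=2.4,fy=2.4,interpolation=cv2.INTER_CUBIC))
E
```

```text
(no output)
```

View pics/top0c.png

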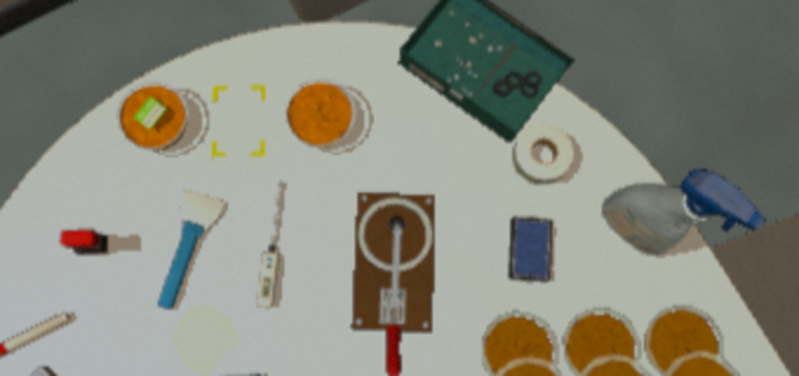

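View pics/scene0c.png

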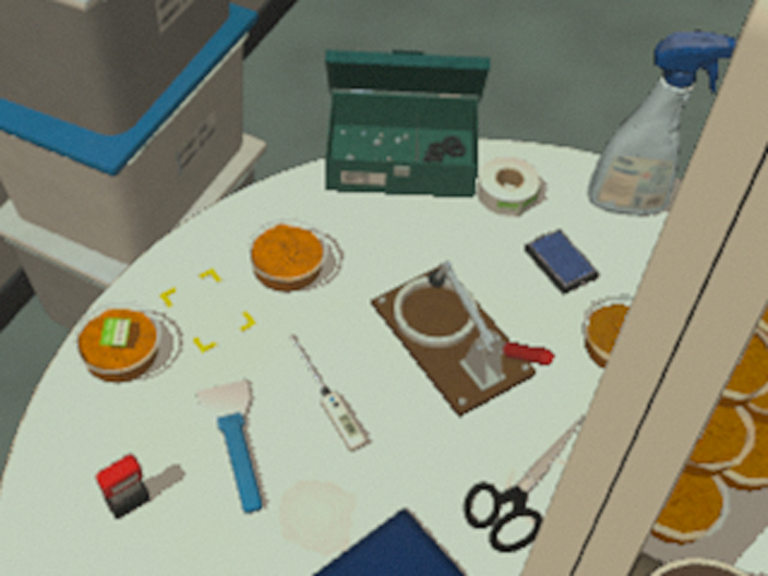

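View pics/top0.png

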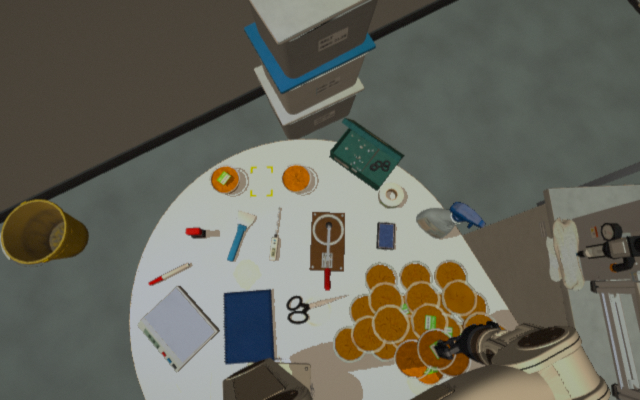

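View pics/wrist0.png

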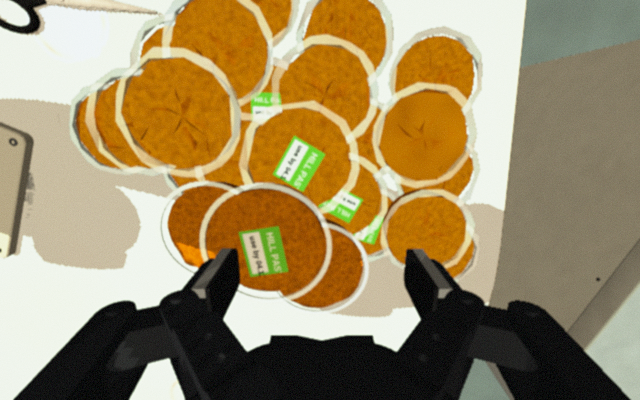

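```bash
cat > h.py <<'E'
import numpy as np, cv2
from cell import status, imaging, finder, r
def px2w(m,uv,z):
    f=200/np.tan(np.radians(m["fovy"]/2)); T=m["world_from_camera"]
    d=T[:3,:3]@np.array([(uv[0]-m["cx"])/f,(uv[1]-m["cy"])/f,1]); o=T[:3,3]
    return o+d*(z-o[2])/d[2]
def w2px(m,p):
    f=200/np.tan(np.radians(m["fovy"]/2)); T=m["world_from_camera"]
    c=T[:3,:3].T@(np.asarray(p,float)-T[:3,3]); return np.array([m["cx"]+f*c[0]/c[2],m["cy"]+f*c[1]/c[2]])
def snap(n,name,crop=None,k=1):
    im=imaging.capture(n); b=im[:,:,::-1]
    cv2.imwrite(f"pics/{name}.png",b); return im
def maskpts(mask,m,z):
    v,u=np.nonzero(mask); return np.array([px2w(m,(a,b),z)[:2] for a,b in zip(u,v)])
def pca(P):
    c=P.mean(0); rect=cv2.minAreaRect((P*1000).astype(np.float32)); return c,rect
def tool():
    from scipy.spatial.transform import Rotation as R
    s=status.sense(); return s, R.from_euler('xyz',s["orientation"],degrees=True).as_matrix()
E
python3 - <<'E'
from h import *
Z=dict(stamp_pad=.016,date_stamp=.07,scraper=.012,thermometer=.014,green_cup=.046,plain_cup=.046,label_roll=.03,alcohol_spray=.1,tape_corners=0)
for n in("top","scene"):
    m=imaging.camera_model(n); im=imaging.capture(n)
    for t,z in Z.items():
        for d in finder.regions_of(t,n)[:1]:
            c,rc=pca(maskpts(d["mask"],m,z)); print(n,t,round(d["p"],2),c.round(3),[np.round(q).tolist() for q in rc])
    if n=="top":
        o=np.array([160,130]);
        for nm,z,pts in [("tape",0,[(215,88),(263,88),(263,155),(215,155)]),("cups",.046,[(153,118),(321,114)]),("ther",.012,[(280,183),(264,305),(273,250)]),("scr",.012,[(205,205),(167,305),(192,226)]),("stamp foot",.01,[(93,245)]),("stamp head",.074,[(78,238)]),("press",0,[(355,192),(437,192),(393,375)])]:
            for p in pts: print(nm,px2w(m,np.array(p)/2.35+o,z).round(3))
s,R=tool(); print(R.round(3))
E
```

```text
top stamp_pad 0.96 [ 0.488 -0.326] [[488.0, -326.0], [58.0, 88.0], 89.0]
top date_stamp 0.46 [0.475 0.267] [[473.0, 267.0], [31.0, 60.0], 1.0]
top scraper 0.59 [0.488 0.142] [[473.0, 139.0], [60.0, 166.0], 80.0]
top thermometer 0.71 [0.44  0.031] [[441.0, 31.0], [21.0, 80.0], 87.0]
top green_cup 0.56 [0.655 0.198] [[656.0, 198.0], [95.0, 97.0], 1.0]
top plain_cup 0.7 [0.478 0.275] [[477.0, 275.0], [38.0, 61.0], 1.0]
top label_roll 0.94 [ 0.618 -0.343] [[619.0, -342.0], [78.0, 86.0], 46.0]
top alcohol_spray 0.82 [ 0.529 -0.499] [[530.0, -505.0], [97.0, 199.0], 16.0]
tape [0.712 0.121 0.   ]
tape [ 0.714  0.051 -0.   ]
tape [0.614 0.046 0.   ]
tape [0.612 0.114 0.   ]
cups [0.651 0.195 0.046]
cups [ 0.663 -0.037  0.046]
ther [0.571 0.019 0.012]
ther [0.402 0.033 0.012]
ther [0.477 0.024 0.012]
scr [0.537 0.122 0.012]
scr [0.399 0.164 0.012]
scr [0.508 0.138 0.012]
stamp foot [0.478 0.273 0.01 ]
stamp head [0.478 0.273 0.074]
press [ 0.563 -0.086  0.   ]
press [ 0.566 -0.201  0.   ]
press [ 0.314 -0.143  0.   ]
scene stamp_pad 0.68 [ 0.484 -0.323] [[484.0, -322.0], [60.0, 91.0], 89.0]
scene date_stamp 0.57 [0.461 0.28 ] [[461.0, 280.0], [45.0, 64.0], 81.0]
scene scraper 0.66 [0.487 0.146] [[472.0, 147.0], [61.0, 167.0], 76.0]
scene thermometer 0.84 [0.442 0.034] [[481.0, 30.0], [26.0, 174.0], 85.0]
scene green_cup 0.69 [0.645 0.206] [[646.0, 203.0], [111.0, 101.0], 7.0]
scene label_roll 0.88 [ 0.613 -0.336] [[613.0, -338.0], [79.0, 102.0], 53.0]
[[-0.     0.907  0.421]
 [ 0.     0.421 -0.907]
 [-1.    -0.    -0.   ]]
```

Request:
send_rows:
  claw: [100, 100, 100, 100, 100, 100, 100, 100, 100, 100, 100, 100]
  offset:
    - [-0.02, 0, 0]
    - [-0.05, 0, 0]
    - [-0.07, 0.03, 0]
    - [-0.07, 0.06, 0]
    - [-0.07, 0.09, -0.003]
    - [-0.07, 0.13, -0.005]
    - [-0.07, 0.17, -0.006]
    - [-0.07, 0.21, -0.008]
    - [-0.07, 0.24, -0.01]
    - [-0.07, 0.27, -0.011]
    - [-0.07, 0.292, -0.011]
    - [-0.07, 0.292, -0.011]
  spin: [-0.1, -0.24, -0.38, -0.52, -0.66, -0.8, -0.94, -1.08, -1.22, -1.36, -1.5, -1.6]

```text
clock: 3.7
position: [0.4733, -0.3189, 0.3006]
orientation: [45.2, 90.0, 72.3]
force: [-0.8, -0.2, 0.2]
gripper_width: 0.0854
```

Request:
send_rows:
  claw: [100, 100, 100, 100, 100, 100, 100, 100, 100]
  offset:
    - [0, 0, 0]
    - [0, 0, 0]
    - [0, 0, 0]
    - [0, 0, 0]
    - [0, 0, 0]
    - [0, 0, 0]
    - [0, 0, 0]
    - [0, 0, 0]
    - [0, 0, 0]
  spin: [-0.14, -0.28, -0.42, -0.56, -0.7, -0.84, -0.98, -1.1, -1.1]

```text
clock: 4.6
position: [0.4733, -0.3189, 0.3005]
orientation: [-6.0, 90.0, 84.0]
force: [-0.6, 0.4, -0.5]
gripper_width: 0.0852
```

```bash
python3 - <<'E'
from h import *
s,R=tool(); print(s["joint_pos"].round(1),s["position"].round(4)); print(R.round(3))
m=imaging.camera_model("wrist"); im=snap("wrist","w1")
print(w2px(m,s["position"]))
for d in finder.regions_of("stamp_pad","wrist")[:2]:
    c,rc=pca(maskpts(d["mask"],m,.016)); print(d["p"],c,rc)
E
```

```text
[-34.   21.3  20.9  89.6   0.  -34.1] [ 0.4733 -0.3189  0.3005]
[[ 0.    -1.    -0.002]
 [ 0.001 -0.002  1.   ]
 [-1.    -0.     0.001]]
[321.07595419 251.96530353]
0.92 [ 0.48582763 -0.3262629 ] ((487.873291015625, -325.8861999511719), (56.468318939208984, 88.78662109375), 86.65143585205078)
```

View pics/w1.png

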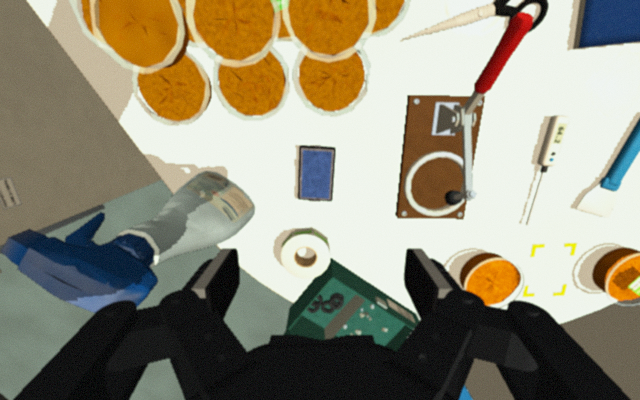

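Request:
send_rows:
  claw: [100, 100, 100, 100, 100, 100, 100]
  offset:
    - [0.03, -0.014, -0.007]
    - [0.07, -0.014, -0.007]
    - [0.11, -0.014, -0.007]
    - [0.15, -0.014, -0.007]
    - [0.18, -0.014, -0.007]
    - [0.19, -0.014, -0.007]
    - [0.19, -0.014, -0.007]
  spin: [0.06, 0.06, 0.06, 0.06, 0.06, 0.06, 0.06]

```text
clock: 5.4
position: [0.4864, -0.3251, 0.109]
orientation: [48.3, 89.8, 134.7]
force: [-0.3, 0.2, 0.7]
gripper_width: 0.0855
```

```bash
cat > look.py <<'E'
import sys
from h import *
name,thing,z=sys.argv[1],sys.argv[2],float(sys.argv[3])
s,R=tool(); print("jaw yaw",np.degrees(np.arctan2(R[1,2],R[0,2])).round(2),"tcp",s["position"].round(4),"x_tool",R[:,0].round(4),"w",s["gripper_width"].round(4))
m=imaging.camera_model("wrist"); im=snap("wrist",name)
for d in finder.regions_of(thing,"wrist")[:2]:
    P=maskpts(d["mask"],m,z); c,rc=pca(P); print(round(d["p"],2),"px",np.round(d["rect"]),"mean",c.round(4),"rect",[np.round(q,1).tolist() for q in rc])
    print(" shift tool yz to rect centre:",(R.T@np.r_[np.array(rc[0])/1000-s["position"][:2],0]).round(4))
E
python3 look.py w2 stamp_pad .016
```

```text
Traceback (most recent call last):
  File "look.py", line 4, in <module>
    s,R=tool(); print("jaw yaw",np.degrees(np.arctan2(R[1,2],R[0,2])).round(2),"tcp",s["position"].round(4),"x_tool",R[:,0].round(4),"w",s["gripper_width"].round(4))
                                                                                                                                         ^^^^^^^^^^^^^^^^^^^^^^^^
AttributeError: 'float' object has no attribute 'round'
```

```bash
sed -i 's/s\["gripper_width"\].round(4)/round(s["gripper_width"],4)/' look.py
python3 look.py w2 stamp_pad .016
```

```text
jaw yaw 86.46 tcp [ 0.4864 -0.3251  0.109 ] x_tool [-0.0028  0.0029 -1.    ] w 0.0855
0.69 px [319. 201.  66. 103.] mean [ 0.4849 -0.3268] rect [[486.5, -326.9], [56.0, 88.4], 87.3]
 shift tool yz to rect centre: [-0.     -0.0002 -0.0018]
```

View pics/w2.png

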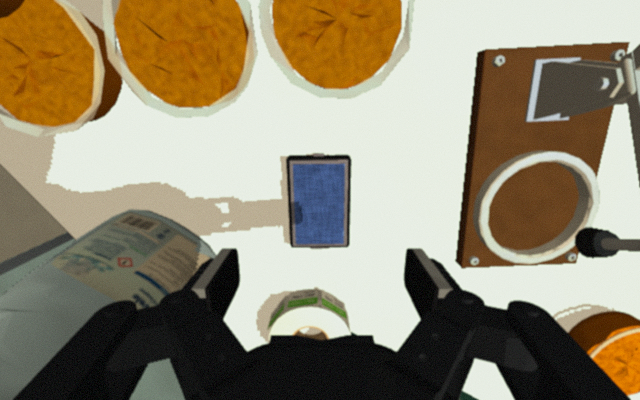

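Request:
send_rows:
  claw: [100, 100, 100, 100, 60, 40, 40, 40, 40, 40]
  offset:
    - [0.04, 0, -0.002]
    - [0.08, 0, -0.002]
    - [0.108, 0, -0.002]
    - [0.108, 0, -0.002]
    - [0.108, 0, -0.002]
    - [0.108, 0, -0.002]
    - [0.108, 0, -0.002]
    - [0.108, 0, -0.002]
    - [0.108, 0, -0.002]
    - [0.108, 0, -0.002]
  spin: [0, 0, 0, 0, 0, 0, 0, 0, 0, 0]

```text
clock: 6.5
position: [0.491, -0.3301, 0.0079]
orientation: [-114.8, 89.5, -28.3]
force: [0.4, -0.1, 6.0]
gripper_width: 0.0538
```

```bash
python3 look.py w3 stamp_pad .016; python3 -c "
from h import *
s=status.sense();print(s['force'],s['moment'],s['gripper_width'],s['clock'])"
```

```text
jaw yaw 86.48 tcp [ 0.491  -0.3301  0.0079] x_tool [ 0.0082 -0.0044 -1.    ] w 0.0538
0.64 px [323. 247. 111. 149.] mean [ 0.4822 -0.3292] rect [[485.8, -329.5], [53.8, 86.2], 86.5]
 shift tool yz to rect centre: [-0.      0.0053  0.0003]
[0.38387461 1.33004013 5.49231648] [ 0.09481958  0.01406147 -0.03924184] 0.05329703890372235 6.6
```

View pics/w3.png

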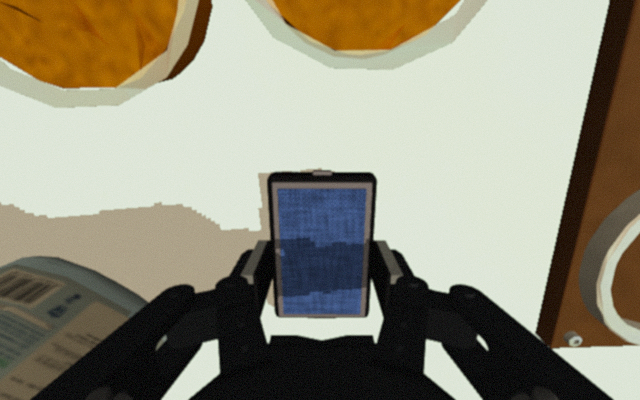

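Request:
send_rows:
  claw: [40, 40, 40, 40, 40, 40, 40, 40, 40, 40, 40, 40]
  offset:
    - [-0.03, 0, 0]
    - [-0.07, 0, 0]
    - [-0.12, 0, 0]
    - [-0.16, 0, 0]
    - [-0.19, -0.01, 0.03]
    - [-0.19, -0.02, 0.06]
    - [-0.19, -0.03, 0.1]
    - [-0.19, -0.045, 0.14]
    - [-0.19, -0.06, 0.18]
    - [-0.19, -0.07, 0.22]
    - [-0.19, -0.08, 0.26]
    - [-0.19, -0.09, 0.3]
  spin: [0, 0, 0, 0, 0, -0.02, -0.04, -0.06, -0.08, -0.1, -0.11, -0.11]

```text
clock: 7.8
position: [0.5985, -0.0337, 0.1994]
orientation: [-115.1, 89.3, -22.4]
force: [1.4, -0.7, -0.6]
gripper_width: 0.0537
```

Request:
send_rows:
  claw: [40, 40, 40, 40, 40, 40]
  offset:
    - [0, -0.01, 0.04]
    - [0, -0.025, 0.08]
    - [0, -0.035, 0.11]
    - [0, -0.035, 0.122]
    - [0, -0.035, 0.122]
    - [0, -0.035, 0.122]
  spin: [0, 0, 0, 0, 0, 0]

```text
clock: 8.4
position: [0.6273, 0.089, 0.2]
orientation: [-116.8, 89.2, -24.1]
force: [0.3, 0.4, -0.8]
gripper_width: 0.0533
```

```bash
python3 look.py w4 tape_corners 0; python3 - <<'E'
from h import *
m=imaging.camera_model("wrist")
for t,z in(("green_cup",.046),("plain_cup",.046)):
    for d in finder.regions_of(t,"wrist")[:2]:
        c,rc=pca(maskpts(d["mask"],m,z)); print(t,round(d["p"],2),np.round(d["rect"]),c.round(4),rc)
E
```

```text
jaw yaw 92.77 tcp [0.6273 0.089  0.2   ] x_tool [ 0.012  -0.0054 -0.9999] w 0.0533
0.8 px [319. 167.  61.   7.] mean [0.6171 0.0871] rect [[617.9, 84.2], [9.7, 75.0], 3.9]
 shift tool yz to rect centre: [-0.0001  0.0096 -0.0044]
green_cup 0.61 [421. 213.  92.  82.] [0.6537 0.197 ] ((657.6398315429688, 199.02496337890625), (99.03807067871094, 97.34062957763672), 6.939551830291748)
plain_cup 0.72 [217. 211.  90.  82.] [ 0.6631 -0.0255] ((667.3904418945312, -27.741012573242188), (98.88814544677734, 101.13296508789062), 2.7585196495056152)
```

View pics/w4.png

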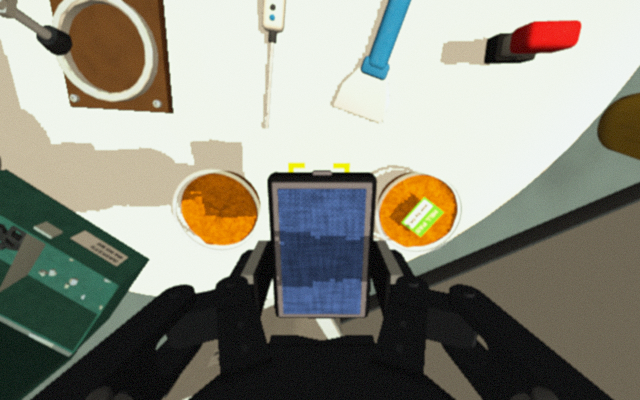

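```bash
python3 - <<'E'
from h import *
for n,f in(("top","top0"),("scene","scene0"),("wrist","w4")):
    m=imaging.camera_model(n); im=cv2.imread(f"pics/{f}.png"); hsv=cv2.cvtColor(im,cv2.COLOR_BGR2HSV)
    mk=(hsv[...,0]>22)&(hsv[...,0]<36)&(hsv[...,1]>90)&(hsv[...,2]>110)
    nn,l,st,ce=cv2.connectedComponentsWithStats(mk.astype(np.uint8))
    P=[]
    for i in range(1,nn):
        w=px2w(m,ce[i],0)
        if st[i,4]>=3 and .55<w[0]<.78 and -.0<w[1]<.16: P.append(maskpts(l==i,m,0)); print(n,st[i],w.round(4))
    if P:
        P=np.vstack(P); print(cv2.minAreaRect((P*1000).astype(np.float32)))
    # orange lids
    mk=(hsv[...,0]>3)&(hsv[...,0]<20)&(hsv[...,1]>170)&(hsv[...,2]>110)
    mk=cv2.morphologyEx(mk.astype(np.uint8),cv2.MORPH_CLOSE,np.ones((9,9)))
    nn,l,st,ce=cv2.connectedComponentsWithStats(mk)
    for i in range(1,nn):
        w=px2w(m,ce[i],.046)
        if st[i,4]>150 and w[0]>.58 and -.1<w[1]<.3:
            q=(maskpts(l==i,m,.046)*1000).astype(np.float32); print("  lid",n,w.round(4),cv2.minEnclosingCircle(q), cv2.fitEllipse(cv2.convexHull(q)))
E
```

```text
top [250 166   7   7  27] [0.7081 0.1175 0.    ]
top [267 166   6   7  23] [0.7114 0.0562 0.    ]
top [250 190   6   7  23] [0.6194 0.1144 0.    ]
top [266 190   7   7  25] [0.621 0.053 0.   ]
((665.4453735351562, 85.84422302246094), (106.90350341796875, 74.64238739013672), 2.8371357917785645)
  lid top [0.6552 0.197  0.046 ] ((655.810302734375, 196.90093994140625), 43.61513900756836) ((655.4880981445312, 196.9109649658203), (84.22940826416016, 85.28227233886719), 3.040318012237549)
  lid top [ 0.6646 -0.0337  0.046 ] ((664.7691040039062, -34.28157043457031), 43.531761169433594) ((664.7362670898438, -33.70858383178711), (84.06666564941406, 85.39730834960938), 40.510902404785156)
scene [243 192   9   5  23] [0.7087 0.0569 0.    ]
scene [227 200   6   8  26] [0.7053 0.1186 0.    ]
scene [260 210   7   8  27] [0.6206 0.0527 0.    ]
scene [240 221  10   6  26] [0.6182 0.1154 0.    ]
((663.2306518554688, 85.6986083984375), (105.32946014404297, 76.61003875732422), 2.95255970954895)
  lid scene [ 0.6537 -0.0221  0.046 ] ((652.3939208984375, -19.679288864135742), 48.39239501953125) ((652.278
[... 190 characters left out ...]
(643.6166381835938, 206.49847412109375), (83.43413543701172, 93.43357849121094), 59.477027893066406)
wrist [288 163  17  10 115] [0.6188 0.0542 0.    ]
wrist [333 163  17  10 115] [0.6161 0.1129 0.    ]
((618.9237060546875, 83.50932312011719), (11.190415382385254, 75.22801208496094), 2.741715908050537)
  lid wrist [ 0.6618 -0.025   0.046 ] ((663.4758911132812, -21.780168533325195), 44.84101104736328) ((663.14013671875, -24.726520538330078), (82.6318130493164, 85.08799743652344), 48.853939056396484)
  lid wrist [0.6513 0.1948 0.046 ] ((655.1654052734375, 196.81141662597656), 42.77382278442383) ((655.0752563476562, 196.5140380859375), (83.76476287841797, 84.54518127441406), 162.59767150878906)
```

```bash
cat > go.py <<'E'
import sys
from h import *
# go.py x y z [jawyaw]
s,R=tool(); t=np.array([float(a) for a in sys.argv[1:4]]); 
print("tcp",s["position"].round(4),"off",(R.T@(t-s["position"])).round(4))
y=np.degrees(np.arctan2(R[1,2],R[0,2])); print("yaw",y.round(2),"j",s["joint_pos"].round(0), "x_tool",R[:,0].round(4))
if len(sys.argv)>4: print("spin",-np.radians(float(sys.argv[4])-y).round(4))
E
python3 go.py 0.6693 0.0855 0.10 92.5;python3 go.py 0.6693 0.0855 0.009 92.5
```

```text
tcp [0.6274 0.0882 0.1996] off [ 0.1001 -0.0406 -0.0041]
yaw 92.66 j [ 8. 30. 19. 79. -0.  6.] x_tool [ 0.0115 -0.0049 -0.9999]
spin 0.0028
tcp [0.6274 0.0882 0.1996] off [ 0.191  -0.0396 -0.0036]
yaw 92.66 j [ 8. 30. 19. 79. -0.  6.] x_tool [ 0.0115 -0.0049 -0.9999]
spin 0.0028
```

Request:
send_rows:
  claw: [40, 40, 40, 40, 40, 40, 40, 40, 40, 40]
  offset:
    - [0, -0.02, -0.002]
    - [0, -0.04, -0.004]
    - [0.04, -0.041, -0.004]
    - [0.08, -0.041, -0.004]
    - [0.12, -0.041, -0.004]
    - [0.15, -0.04, -0.004]
    - [0.165, -0.04, -0.004]
    - [0.165, -0.04, -0.004]
    - [0.165, -0.04, -0.004]
    - [0.165, -0.04, -0.004]
  spin: [0, 0, 0, 0, 0, 0, 0, 0, 0, 0]

```text
clock: 9.6
position: [0.6715, 0.0853, 0.0378]
orientation: [-107.5, 89.0, -14.9]
force: [0.9, 0.6, -1.5]
gripper_width: 0.0532
```

```bash
python3 look.py w5 stamp_pad .04; python3 go.py 0.6693 0.0855 0.009 92.7
```

```text
jaw yaw 92.64 tcp [0.6715 0.0853 0.0378] x_tool [ 0.0163 -0.0043 -0.9999] w 0.0532
0.63 px [322. 246. 112. 151.] mean [0.6657 0.0852] rect [[669.5, 85.2], [90.4, 56.6], 2.7]
 shift tool yz to rect centre: [-0.     0.002  0.   ]
tcp [0.6711 0.0854 0.0375] off [0.0285 0.0023 0.0003]
yaw 92.66 j [ 7. 40. 13. 62. -0.  5.] x_tool [ 0.0158 -0.0043 -0.9999]
spin -0.0007
```

View pics/w5.png

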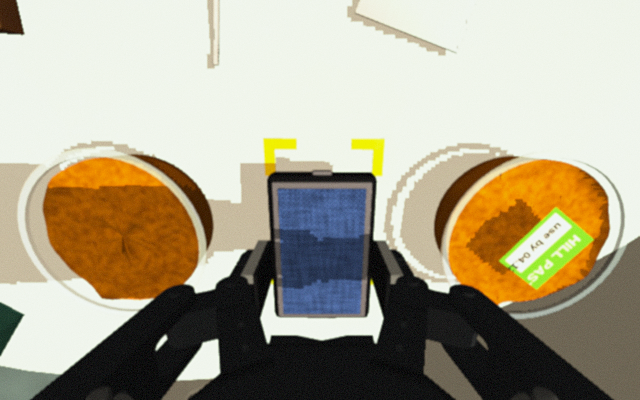

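Request:
send_rows:
  claw: [40, 40, 40, 40, 55, 80, 80, 80, 80, 80, 80, 80]
  offset:
    - [0.015, 0.002, 0]
    - [0.028, 0.002, 0]
    - [0.028, 0.002, 0]
    - [0.028, 0.002, 0]
    - [0.028, 0.002, 0]
    - [0.028, 0.002, 0]
    - [0.028, 0.002, 0]
    - [-0.01, 0.002, 0]
    - [-0.06, 0.002, 0]
    - [-0.1, 0.002, 0]
    - [-0.1, 0.002, 0]
    - [-0.1, 0.002, 0]
  spin: [0, 0, 0, 0, 0, 0, 0, 0, 0, 0, 0, 0]

```text
clock: 10.9
position: [0.6688, 0.0859, 0.14]
orientation: [-103.0, 88.8, -10.3]
force: [1.0, -0.5, 0.4]
gripper_width: 0.0685
```

```bash
python3 look.py w6 stamp_pad .016
```

```text
jaw yaw 92.65 tcp [0.6688 0.0859 0.14  ] x_tool [ 0.0204 -0.0037 -0.9998] w 0.0685
```

View pics/w6.png

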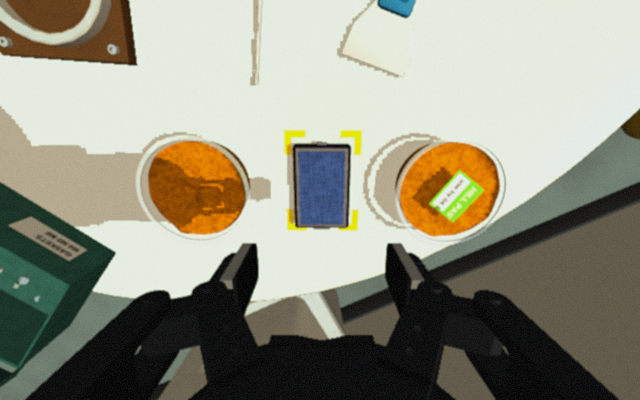

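```bash
cat > meas.py <<'E'
from h import *
import sys
f=sys.argv[1]; m=imaging.camera_model("wrist"); im=cv2.imread(f"pics/{f}.png"); hsv=cv2.cvtColor(im,cv2.COLOR_BGR2HSV)
mk=(hsv[...,0]>22)&(hsv[...,0]<36)&(hsv[...,1]>120)&(hsv[...,2]>110); mk[:, :240]=0; mk[:,390:]=0
P=maskpts(mk,m,0); print("tape",cv2.minAreaRect((P*1000).astype(np.float32)))
mk=(hsv[...,0]>100)&(hsv[...,0]<130)&(hsv[...,1]>80); mk[:120]=0; mk[250:]=0
nn,l,st,ce=cv2.connectedComponentsWithStats(mk.astype(np.uint8)); i=1+st[1:,4].argmax()
P=maskpts(l==i,m,.016); print("felt",st[i],cv2.minAreaRect((P*1000).astype(np.float32)))
# lids
mk=(hsv[...,0]>3)&(hsv[...,0]<20)&(hsv[...,1]>150)&(hsv[...,2]>60)
mk=cv2.morphologyEx(mk.astype(np.uint8),cv2.MORPH_CLOSE,np.ones((15,15)))
nn,l,st,ce=cv2.connectedComponentsWithStats(mk)
for i in range(1,nn):
    if st[i,4]>3000:
        q=(maskpts(l==i,m,.046)*1000).astype(np.float32); print("lid",cv2.fitEllipse(cv2.convexHull(q)))
E
python3 meas.py w6
```

```text
tape ((661.119873046875, 85.83139038085938), (103.38846588134766, 74.54151916503906), 2.6367077827453613)
felt [ 299  152   46   72 3170] ((663.706298828125, 85.00331115722656), (71.00650787353516, 42.64345932006836), 2.7205917835235596)
lid ((545.1879272460938, -103.69470977783203), (48.21528244018555, 120.23641204833984), 1.842096209526062)
lid ((659.9321899414062, -20.4167537689209), (81.76844787597656, 86.8697280883789), 37.67475128173828)
lid ((651.619140625, 191.96229553222656), (81.74005889892578, 88.93244934082031), 156.53932189941406)
```

```bash
python3 go.py 0.48 0.27 0.20 90
```

```text
tcp [0.6667 0.0857 0.1364] off [-0.067   0.1771  0.1925]
yaw 92.66 j [ 7. 36. 20. 73. -0.  5.] x_tool [ 0.0138 -0.0046 -0.9999]
spin 0.0464
```

Request:
send_rows:
  claw: [100, 100, 100, 100, 100, 100, 100, 100, 100, 100]
  offset:
    - [-0.03, 0.01, 0.01]
    - [-0.06, 0.03, 0.035]
    - [-0.067, 0.055, 0.06]
    - [-0.067, 0.08, 0.09]
    - [-0.067, 0.11, 0.12]
    - [-0.067, 0.14, 0.155]
    - [-0.067, 0.17, 0.18]
    - [-0.067, 0.177, 0.192]
    - [-0.067, 0.177, 0.192]
    - [-0.067, 0.177, 0.192]
  spin: [0.046, 0.046, 0.046, 0.046, 0.046, 0.046, 0.046, 0.046, 0.046, 0.046]

```text
clock: 12.0
position: [0.4804, 0.2691, 0.1991]
orientation: [-114.3, 89.2, -24.3]
force: [0.8, 0.3, -0.1]
gripper_width: 0.0852
```

```bash
python3 look.py w7 date_stamp .074
```

```text
jaw yaw 90.02 tcp [0.4804 0.2691 0.1991] x_tool [ 0.013  -0.0059 -0.9999] w 0.0852
```

View pics/w7.png

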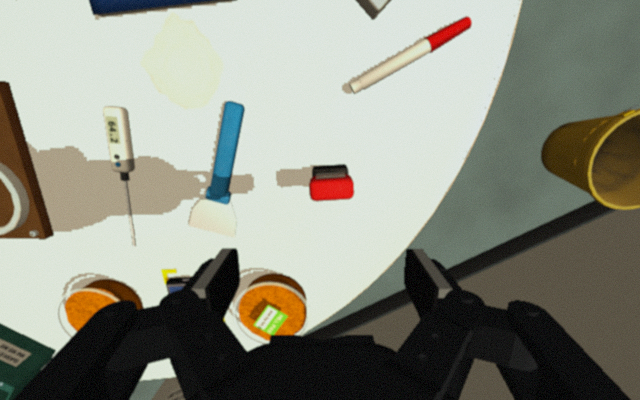

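```bash
python3 - <<'E'
from h import *
m=imaging.camera_model("wrist"); im=cv2.imread("pics/w7.png"); hsv=cv2.cvtColor(im,cv2.COLOR_BGR2HSV)
c=im[150:215,295:370]; cv2.imwrite("pics/w7c.png",cv2.resize(c,None,fx=8,fy=8,interpolation=cv2.INTER_NEAREST))
mk=((hsv[...,0]<8)|(hsv[...,0]>172))&(hsv[...,1]>150)&(hsv[...,2]>185); mk[:150]=0;mk[215:]=0;mk[:,:295]=0;mk[:,370:]=0
P=maskpts(mk,m,.074); print(mk.sum(),cv2.minAreaRect((P*1000).astype(np.float32)),P.mean(0))
E
```

```text
747 ((480.0960693359375, 278.3155517578125), (19.142478942871094, 40.29859161376953), 3.558392286300659) [0.47989819 0.27869601]
```

View pics/w7c.png

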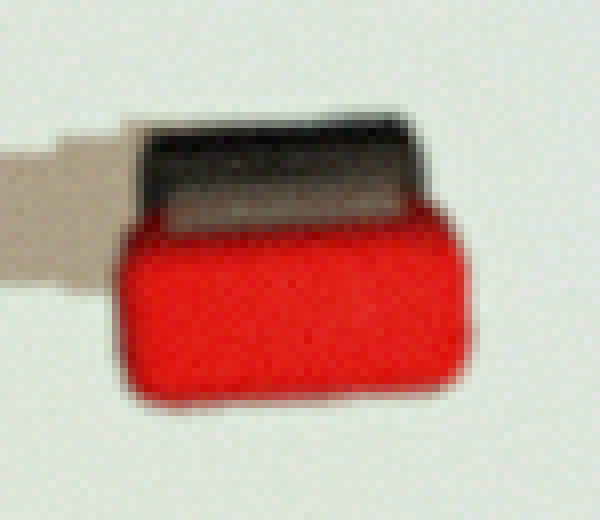

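```bash
python3 go.py 0.4805 0.278 0.036 93.4; python3 go.py 0.4805 0.278 0.1 93.4
```

```text
tcp [0.4811 0.2685 0.1994] off [0.1634 0.0028 0.0104]
yaw 89.92 j [30. 20.  4. 74. -1. 30.] x_tool [ 0.0135 -0.0054 -0.9999]
spin -0.0607
tcp [0.4811 0.2685 0.1994] off [0.0994 0.0019 0.01  ]
yaw 89.92 j [30. 20.  4. 74. -1. 30.] x_tool [ 0.0135 -0.0054 -0.9999]
spin -0.0607
```

Request:
send_rows:
  claw: [100, 100, 100, 100, 100, 100, 100, 60, 30, 30, 30, 30]
  offset:
    - [0.01, 0.002, 0.01]
    - [0.04, 0.002, 0.01]
    - [0.08, 0.002, 0.01]
    - [0.12, 0.002, 0.01]
    - [0.15, 0.003, 0.01]
    - [0.163, 0.003, 0.01]
    - [0.163, 0.003, 0.01]
    - [0.163, 0.003, 0.01]
    - [0.163, 0.003, 0.01]
    - [0.163, 0.003, 0.01]
    - [0.163, 0.003, 0.01]
    - [0.163, 0.003, 0.01]
  spin: [-0.06, -0.06, -0.06, -0.06, -0.06, -0.06, -0.06, -0.06, -0.06, -0.06, -0.06, -0.06]

```text
clock: 13.3
position: [0.4819, 0.2787, 0.0386]
orientation: [-103.0, 89.0, -9.7]
force: [0.9, -0.1, 6.0]
gripper_width: 0.0427
```

```bash
python3 look.py w8 date_stamp .074
```

```text
jaw yaw 93.37 tcp [0.4819 0.2787 0.0386] x_tool [ 0.0176 -0.003  -0.9998] w 0.0427
0.94 px [322. 256.  98.  97.] mean [0.4666 0.278 ] rect [[465.8, 277.4], [46.8, 41.7], 5.9]
 shift tool yz to rect centre: [-0.0003  0.0162 -0.0003]
```

View pics/w8.png

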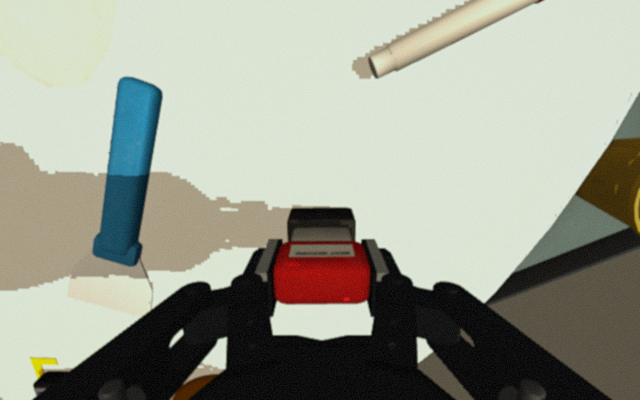

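```bash
python3 - <<'E'
from h import *
m=imaging.camera_model("wrist"); s,R=tool(); print(s["position"],s["force"])
for uv in((321,281),(321,261),(321,303)):
    w=px2w(m,uv,.074); print(w.round(4),(R.T@(w-s["position"])).round(4))
for uv in ((322,208),):
    w=px2w(m,uv,.0); print(w.round(4),(R.T@(w-s["position"])).round(4))
E
python3 -c "
import cv2
a=cv2.imread('pics/w8.png')[195:315,260:385];cv2.imwrite('pics/w8c.png',cv2.resize(a,None,fx=5,fy=5))"
```

```text
[0.48189378 0.27865606 0.03862554] [-0.68152501 -1.00080314  6.14607957]
[0.4769 0.2785 0.074 ] [-0.0355  0.0044 -0.0001]
[0.467  0.2779 0.074 ] [-0.0356  0.0143 -0.0001]
[0.4883 0.2791 0.074 ] [-0.0353 -0.0071 -0.    ]
[0.4696 0.2784 0.    ] [0.0384 0.013  0.0006]
```

View pics/w8c.png

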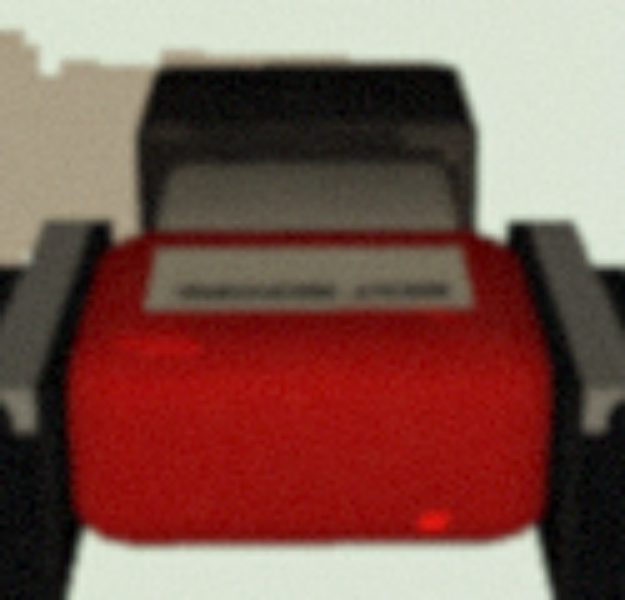

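```bash
python3 go.py 0.6664 0.085 0.16 92.7
```

```text
tcp [0.4819 0.2787 0.0386] off [-0.1175 -0.1749 -0.2046]
yaw 93.36 j [30. 28. -9. 52. -1. 27.] x_tool [ 0.0176 -0.0031 -0.9998]
spin 0.0116
```

Request:
send_rows:
  claw: [30, 30, 30, 30, 30, 30, 30, 30, 30, 30, 30, 30]
  offset:
    - [-0.03, 0, 0]
    - [-0.07, 0, 0]
    - [-0.11, -0.01, -0.01]
    - [-0.12, -0.035, -0.04]
    - [-0.12, -0.06, -0.07]
    - [-0.12, -0.085, -0.1]
    - [-0.12, -0.11, -0.13]
    - [-0.12, -0.135, -0.16]
    - [-0.12, -0.16, -0.185]
    - [-0.1175, -0.175, -0.2]
    - [-0.1175, -0.175, -0.2045]
    - [-0.1175, -0.175, -0.2045]
  spin: [0, 0, 0.01, 0.01, 0.01, 0.01, 0.01, 0.01, 0.01, 0.01, 0.01, 0.01]

```text
clock: 14.6
position: [0.6661, 0.0845, 0.1597]
orientation: [-103.3, 89.0, -10.5]
force: [-0.5, -0.1, -1.4]
gripper_width: 0.0429
```

Request:
send_rows:
  claw: [30, 30, 30, 30]
  offset:
    - [0, 0, 0]
    - [0, 0, 0]
    - [0, 0, 0]
    - [0, 0, 0]
  spin: [0, 0, 0, 0]

```text
clock: 15.0
position: [0.6657, 0.0853, 0.16]
orientation: [-102.7, 89.0, -9.9]
force: [-0.5, -0.3, -0.5]
gripper_width: 0.043
```

```bash
python3 look.py w9 stamp_pad .016;  python3 go.py 0.6664 0.085 0.0555 92.7
```

```text
jaw yaw 92.79 tcp [0.6657 0.0853 0.16  ] x_tool [ 0.0166 -0.0029 -0.9999] w 0.043
0.88 px [322. 178.  57.  68.] mean [0.6556 0.0852] rect [[656.9, 85.1], [68.0, 55.0], 2.6]
 shift tool yz to rect centre: [-0.0001  0.0088  0.0003]
tcp [0.6659 0.085  0.1599] off [0.1044 0.0012 0.0003]
yaw 92.76 j [ 7. 35. 22. 76. -0.  5.] x_tool [ 0.0167 -0.0029 -0.9999]
spin 0.0011
```

View pics/w9.png

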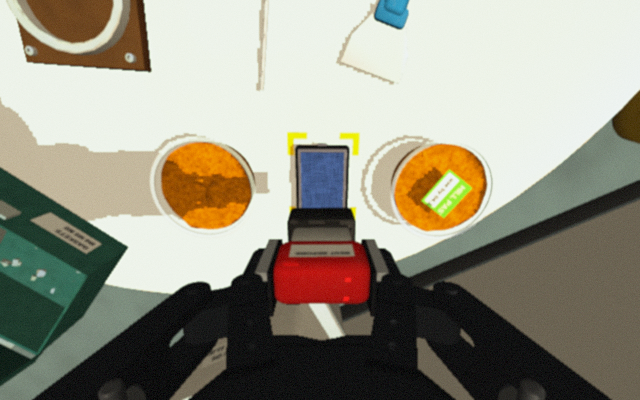

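Request:
send_rows:
  claw: [30, 30, 30, 30, 30, 30, 30]
  offset:
    - [0.03, 0.001, 0]
    - [0.06, 0.001, 0]
    - [0.085, 0.001, 0]
    - [0.095, 0.001, 0]
    - [0.095, 0.001, 0]
    - [0.095, 0.001, 0]
    - [0.095, 0.001, 0]
  spin: [0, 0, 0, 0, 0, 0, 0]

```text
clock: 15.8
position: [0.6679, 0.0849, 0.067]
orientation: [-99.8, 88.8, -7.1]
force: [0.5, 0.8, -0.3]
gripper_width: 0.0431
```

```bash
python3 look.py w10 stamp_pad .016;  python3 go.py 0.6664 0.085 0.0555 92.7
```

```text
jaw yaw 92.77 tcp [0.6679 0.0849 0.067 ] x_tool [ 0.0202 -0.0025 -0.9998] w 0.0431
0.96 px [323. 199.  79.  89.] mean [0.642  0.0849] rect [[653.7, 85.0], [64.0, 54.7], 2.8]
 shift tool yz to rect centre: [-0.0003  0.0142  0.0008]
tcp [0.6676 0.0848 0.0668] off [0.0112 0.0014 0.0003]
yaw 92.76 j [ 7. 38. 14. 64. -0.  5.] x_tool [ 0.0197 -0.0026 -0.9998]
spin 0.0011
```

View pics/w10.png

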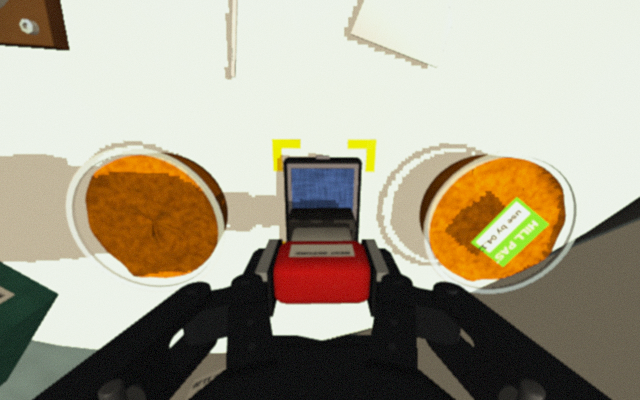

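Request:
send_rows:
  claw: [30, 30, 30, 30, 45, 65, 80, 80, 80, 80, 80, 80]
  offset:
    - [0.006, 0.001, 0]
    - [0.012, 0.002, 0]
    - [0.012, 0.002, 0]
    - [0.012, 0.002, 0]
    - [0.012, 0.002, 0]
    - [0.012, 0.002, 0]
    - [0.012, 0.002, 0]
    - [0.012, 0.002, 0]
    - [-0.02, 0.002, 0]
    - [-0.06, 0.002, 0]
    - [-0.1, 0.002, 0]
    - [-0.1, 0.002, 0]
  spin: [0, 0, 0, 0, 0, 0, 0, 0, 0, 0, 0, 0]

```text
clock: 17.1
position: [0.6675, 0.0856, 0.1746]
orientation: [-94.2, 88.1, -1.4]
force: [-0.4, 0.1, 1.2]
gripper_width: 0.0682
```

```bash
python3 look.py w11 stamp_pad .016;  python3 - <<'E'
from h import *
for n in("top","scene"):
    im=snap(n,n+"1"); c=im[150:270,180:330,::-1] if n=="top" else im[160:310,180:330,::-1]
    cv2.imwrite(f"pics/{n}1c.png",cv2.resize(c,None,fx=4,fy=4))
E
```

```text
jaw yaw 92.77 tcp [0.6675 0.0856 0.1746] x_tool [ 3.280e-02 -8.000e-04 -9.995e-01] w 0.0682
0.92 px [322. 177.  58.  80.] mean [0.6487 0.0847] rect [[666.5, 85.6], [85.4, 53.9], 2.8]
 shift tool yz to rect centre: [-0.      0.001   0.0001]
0.47 px [374.  37.  65.  74.] mean [0.5292 0.1315] rect [[524.5, 132.9], [56.6, 64.4], 73.5]
 shift tool yz to rect centre: [-0.0047  0.1405  0.0542]
```

View pics/w11.png

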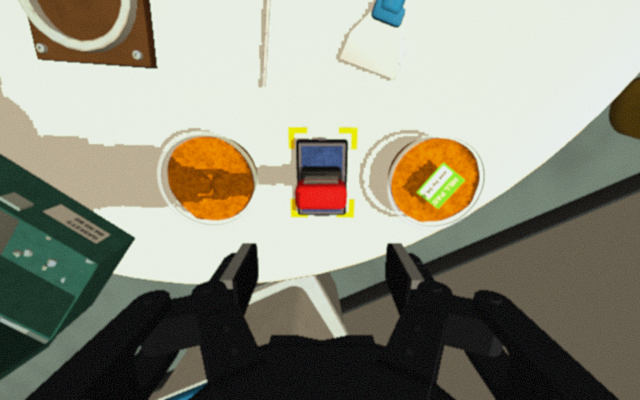

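View pics/top1c.png

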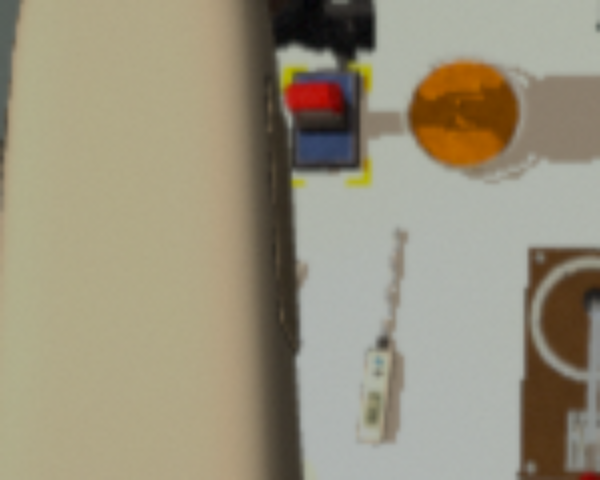

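View pics/scene1c.png

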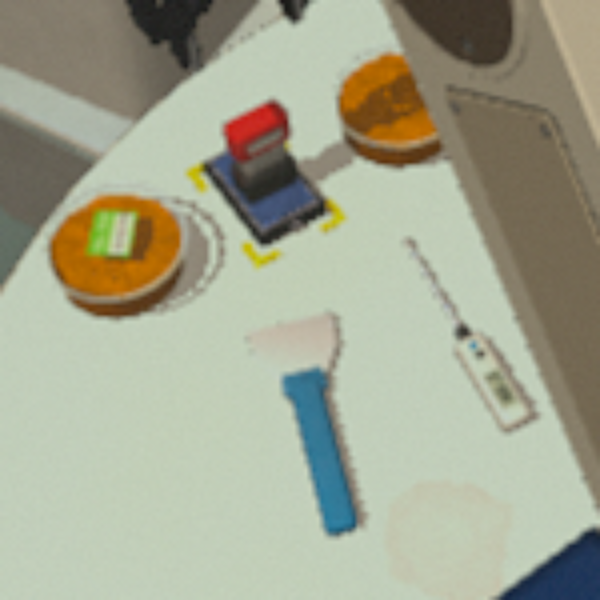

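```bash
cat > red.py <<'E'
from h import *
import sys
def red(f,n,z,box):
    m=imaging.camera_model(n); im=cv2.imread(f"pics/{f}.png"); hsv=cv2.cvtColor(im,cv2.COLOR_BGR2HSV)
    mk=((hsv[...,0]<8)|(hsv[...,0]>172))&(hsv[...,1]>150)&(hsv[...,2]>180)
    q=np.zeros_like(mk); q[box[1]:box[3],box[0]:box[2]]=1; mk&=q
    P=maskpts(mk,m,z); print(mk.sum(),cv2.minAreaRect((P*1000).astype(np.float32)),P.mean(0))
red("w11","wrist",.090,(285,160,360,225))
m=imaging.camera_model("wrist")
for uv in ((322,139),(322,215),(322,185),(322,213)): print(px2w(m,uv,.016),px2w(m,uv,.09))
im=cv2.imread("pics/w11.png")[115:235,260:385]; cv2.imwrite("pics/w11c.png",cv2.resize(im,None,fx=5,fy=5))
E
python3 red.py; python3 go.py 0.46 0.15 0.2 74
```

```text
1066 ((654.3779907226562, 84.28096771240234), (18.604795455932617, 38.72195053100586), 2.8457791805267334) [0.65416364 0.08480285]
[0.61586834 0.08301099 0.016     ] [0.60830737 0.08266868 0.09      ]
[0.69828425 0.08708967 0.016     ] [0.66974766 0.0857093  0.09      ]
[0.66406113 0.085396   0.016     ] [0.64423464 0.08444668 0.09      ]
[0.69592819 0.08697307 0.016     ] [0.66799124 0.08562237 0.09      ]
tcp [0.6629 0.0849 0.1654] off [-0.0383  0.1988  0.0747]
yaw 92.76 j [ 7. 34. 22. 76. -0.  5.] x_tool [ 0.0175 -0.0029 -0.9998]
spin 0.3275
```

View pics/w11c.png

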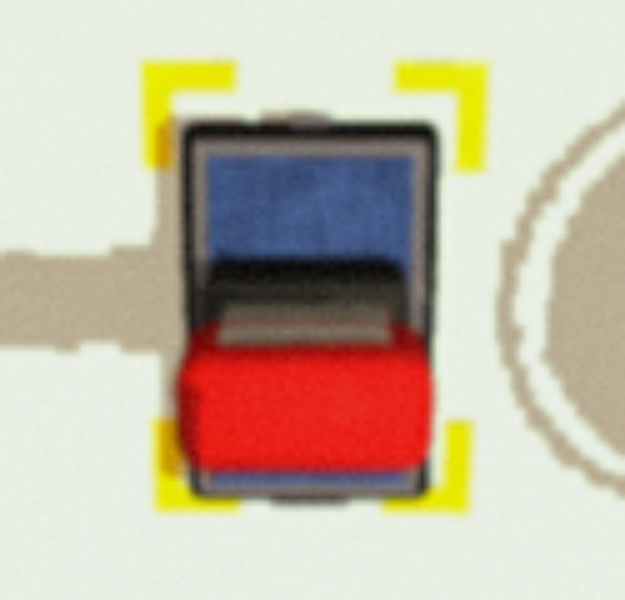

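Request:
send_rows:
  claw: [80, 80, 80, 80, 80, 80, 80, 80, 80, 80]
  offset:
    - [-0.03, 0.01, 0]
    - [-0.04, 0.04, 0.01]
    - [-0.04, 0.08, 0.03]
    - [-0.04, 0.12, 0.045]
    - [-0.04, 0.16, 0.06]
    - [-0.04, 0.19, 0.07]
    - [-0.04, 0.2, 0.075]
    - [-0.04, 0.2, 0.075]
    - [-0.04, 0.2, 0.075]
    - [-0.04, 0.2, 0.075]
  spin: [0.05, 0.1, 0.15, 0.2, 0.25, 0.3, 0.3, 0.3, 0.3, 0.3]

```text
clock: 18.3
position: [0.4602, 0.15, 0.2013]
orientation: [-85.3, 89.0, -9.8]
force: [0.5, -0.1, 0.2]
gripper_width: 0.0683
```

```bash
cat > scr.py <<'E'
from h import *
import sys
name=sys.argv[1]; z=float(sys.argv[2])
s,R=tool(); m=imaging.camera_model("wrist"); im=snap("wrist",name)
np.savez(f"pics/{name}.npz",**{k:m[k] for k in m})
hsv=cv2.cvtColor(im[:,:,::-1].copy(),cv2.COLOR_BGR2HSV)
mk=(hsv[...,0]>95)&(hsv[...,0]<112)&(hsv[...,1]>120)&(hsv[...,2]>60)
nn,l,st,ce=cv2.connectedComponentsWithStats(mk.astype(np.uint8))
for i in range(1,nn):
    if st[i,4]>400:
        P=maskpts(l==i,m,z); rc=cv2.minAreaRect((P*1000).astype(np.float32)); print(st[i],np.round(P.mean(0),4),[np.round(q,1) for q in rc])
        c,V,D=cv2.PCACompute2(P.astype(np.float32),None); print("axis deg",np.degrees(np.arctan2(V[0,1],V[0,0])))
print(s["position"].round(4))
E
python3 scr.py w12 0.012
```

```text
[ 154    0  155   64 5856] [0.2799 0.0928] [array([291.2, 100.4]), array([154.5,  57.4]), np.float64(75.6)]
axis deg 83.167786
[ 312  118   22   99 1679] [0.4532 0.1552] [array([454. , 154.2]), array([ 26.3, 118.5]), np.float64(75.0)]
axis deg -16.065546
[0.4602 0.15   0.2013]
```

View pics/w12.png

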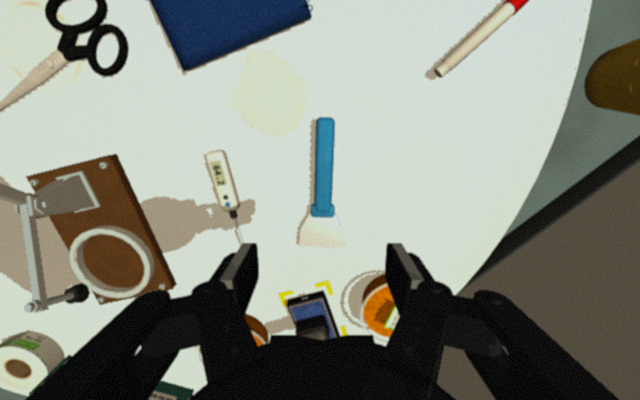

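```bash
python3 go.py 0.454 0.154 0.004 74.5; python3 go.py 0.454 0.154 0.05 74.5
```

```text
tcp [0.4601 0.1499 0.2013] off [0.1971 0.0104 0.0021]
yaw 75.53 j [18. 12. -6. 71. -0. 33.] x_tool [ 0.0175 -0.0031 -0.9998]
spin 0.0179
tcp [0.4601 0.1499 0.2013] off [0.1512 0.0096 0.0022]
yaw 75.53 j [18. 12. -6. 71. -0. 33.] x_tool [ 0.0175 -0.0031 -0.9998]
spin 0.0179
```

Request:
send_rows:
  claw: [80, 80, 80, 80, 80, 80, 80, 80]
  offset:
    - [0.03, 0.009, 0.002]
    - [0.07, 0.009, 0.002]
    - [0.11, 0.009, 0.002]
    - [0.15, 0.009, 0.002]
    - [0.175, 0.01, 0.002]
    - [0.175, 0.01, 0.002]
    - [0.175, 0.01, 0.002]
    - [0.175, 0.01, 0.002]
  spin: [0.018, 0.018, 0.018, 0.018, 0.018, 0.018, 0.018, 0.018]

```text
clock: 19.15
position: [0.4559, 0.1542, 0.0277]
orientation: [-80.2, 88.8, -5.8]
force: [-0.4, -0.6, 0.6]
gripper_width: 0.0682
```

```bash
python3 scr.py w13 0.012; python3 go.py 0.454 0.154 0.004 74.5
```

```text
[  0   0  66  22 736] [0.3004 0.0517] [array([302.6,  54.5]), array([31.1,  8.7]), np.float64(74.6)]
axis deg 80.12775
[ 300  137   42  180 6206] [0.4496 0.1559] [array([453.9, 155.6]), array([ 27.4, 119.2]), np.float64(73.2)]
axis deg -16.13225
[0.4559 0.1542 0.0277]
tcp [0.456  0.1543 0.0279] off [ 0.0239  0.0023 -0.0009]
yaw 74.48 j [ 19.  22. -22.  45.  -0.  35.] x_tool [ 0.0212 -0.0018 -0.9998]
spin -0.0003
```

View pics/w13.png

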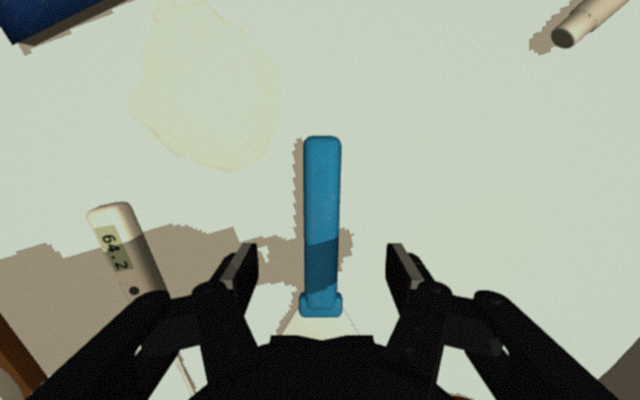

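Request:
send_rows:
  claw: [80, 80, 80, 60, 30, 5, 5, 5, 5, 5, 5]
  offset:
    - [0.012, 0.002, 0]
    - [0.0235, 0.002, 0]
    - [0.0235, 0.002, 0]
    - [0.0235, 0.002, 0]
    - [0.0235, 0.002, 0]
    - [0.0235, 0.002, 0]
    - [0.0235, 0.002, 0]
    - [0.0235, 0.002, 0]
    - [0.0235, 0.002, 0]
    - [0.0235, 0.002, 0]
    - [0.0235, 0.002, 0]
  spin: [0, 0, 0, 0, 0, 0, 0, 0, 0, 0, 0]

```text
clock: 20.3
position: [0.455, 0.155, 0.0051]
orientation: [-78.3, 88.7, -3.8]
force: [-0.6, -0.4, 5.4]
gripper_width: 0.02
```

```bash
python3 scr.py w14 0.012; python3 -c "
from h import *
print(status.sense()['force'],status.sense()['gripper_width'])"; python3 go.py 0.454 0.154 0.2 92.8
```

```text
[ 298  143   47  198 7628] [0.4466 0.1574] [array([452.1, 155.7]), array([ 27.4, 116.5]), np.float64(74.5)]
axis deg -15.872017
[0.455  0.155  0.0051]
[-0.85161592  0.17275236  5.80359385] 0.019553291221886215
tcp [0.4551 0.155  0.0051] off [-0.1949 -0.0035 -0.0003]
yaw 74.48 j [ 19.  24. -23.  42.  -0.  35.] x_tool [ 0.0224 -0.0014 -0.9997]
spin -0.3198
```

View pics/w14.png

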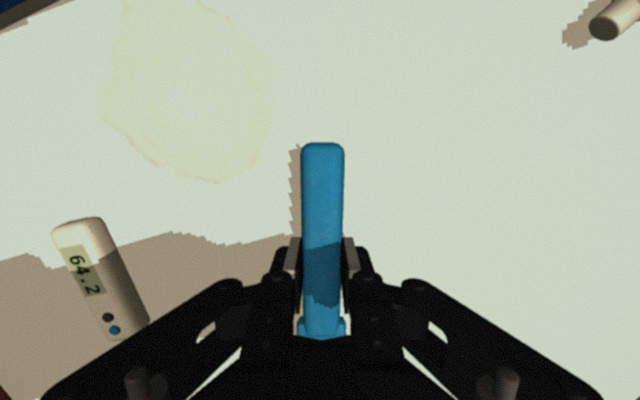

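```bash
python3 go.py 0.6605 0.202 0.15 92.8
```

```text
tcp [0.4551 0.155  0.0051] off [-0.1403 -0.1885  0.101 ]
yaw 74.48 j [ 19.  24. -23.  42.  -0.  35.] x_tool [ 0.0224 -0.0014 -0.9997]
spin -0.3198
```

Request:
send_rows:
  claw: [5, 5, 5, 5, 5, 5, 5, 5, 5, 5, 5, 5]
  offset:
    - [-0.03, 0, 0]
    - [-0.07, 0, 0]
    - [-0.11, 0, 0.01]
    - [-0.14, -0.02, 0.025]
    - [-0.14, -0.05, 0.04]
    - [-0.14, -0.08, 0.055]
    - [-0.14, -0.11, 0.065]
    - [-0.14, -0.14, 0.08]
    - [-0.14, -0.17, 0.09]
    - [-0.14, -0.188, 0.101]
    - [-0.14, -0.188, 0.101]
    - [-0.14, -0.188, 0.101]
  spin: [0, 0, -0.04, -0.08, -0.12, -0.16, -0.2, -0.24, -0.28, -0.32, -0.32, -0.32]

```text
clock: 21.55
position: [0.6593, 0.202, 0.1483]
orientation: [-99.0, 88.9, -6.2]
force: [-0.0, -0.2, -0.8]
gripper_width: 0.0199
```

Request:
send_rows:
  claw: [5, 5, 5]
  offset:
    - [0, 0, 0]
    - [0, 0, 0]
    - [0, 0, 0]
  spin: [0, 0, 0]

```text
clock: 21.85
position: [0.6586, 0.2019, 0.1488]
orientation: [-98.9, 88.9, -6.2]
force: [0.2, 0.1, 0.6]
gripper_width: 0.0203
```

```bash
python3 look.py w15 green_cup .046; python3 go.py 0.6605 0.202 0.0525 92.8
```

```text
jaw yaw 92.78 tcp [0.6586 0.2019 0.1488] x_tool [ 0.0199 -0.0021 -0.9998] w 0.0203
0.59 px [324. 192. 111.  94.] mean [0.6538 0.2042] rect [[654.8, 202.6], [84.8, 98.6], 3.9]
 shift tool yz to rect centre: [-0.0001  0.0037  0.0009]
tcp [0.6589 0.202  0.1488] off [0.0963 0.0004 0.0002]
yaw 92.78 j [17. 37. 24. 76. -0. 14.] x_tool [ 0.0203 -0.0021 -0.9998]
spin -0.0004
```

View pics/w15.png

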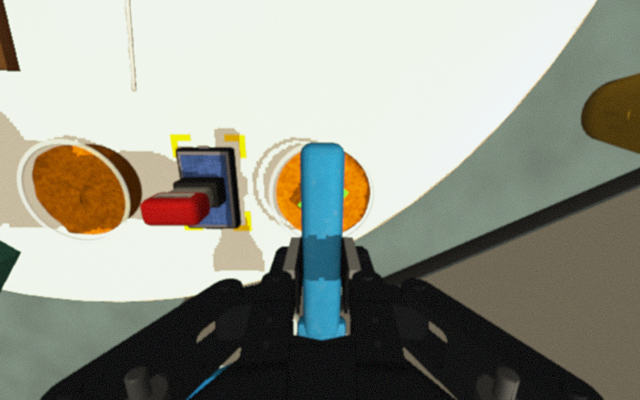

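```bash
python3 - <<'E'
from h import *
m=imaging.camera_model("wrist")
for uv in((320,141),(270,190),(376,190),(80,137),(17,183),(143,190),(80,240)): print(uv,px2w(m,uv,.046).round(4))
im=cv2.imread("pics/w15.png")[125:250,240:400]; cv2.imwrite("pics/w15c.png",cv2.resize(im,None,fx=5,fy=4.7))
E
```

```text
(320, 141) [0.6092 0.1983 0.046 ]
(270, 190) [0.6549 0.1554 0.046 ]
(376, 190) [0.6502 0.2508 0.046 ]
(80, 137) [ 0.6159 -0.0058  0.046 ]
(17, 183) [ 0.6596 -0.071   0.046 ]
(143, 190) [0.6606 0.0409 0.046 ]
(80, 240) [ 0.7139 -0.0268  0.046 ]
```

View pics/w15c.png

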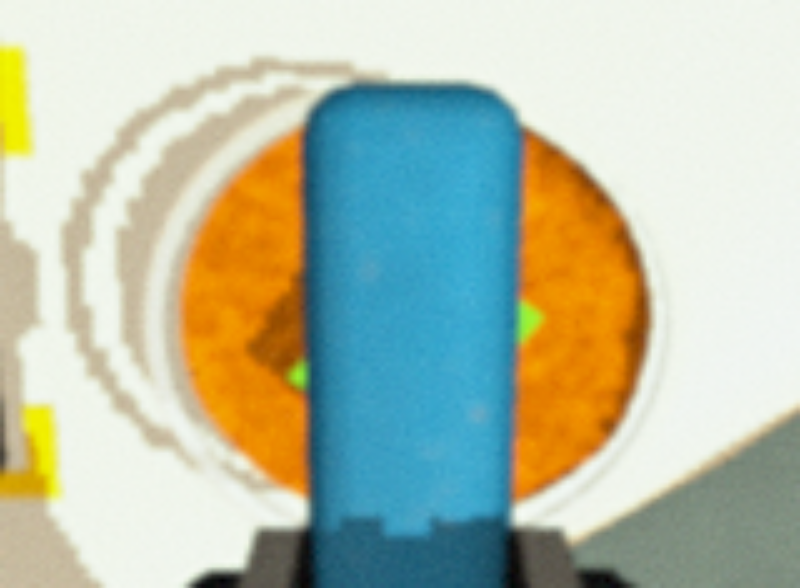

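Request:
send_rows:
  claw: [5, 5, 5, 5, 5, 5, 5]
  offset:
    - [0.03, 0, 0]
    - [0.06, 0, 0]
    - [0.08, 0, 0]
    - [0.086, 0.001, 0]
    - [0.086, 0.001, 0]
    - [0.086, 0.001, 0]
    - [0.086, 0.001, 0]
  spin: [0, 0, 0, 0, 0, 0, 0]

```text
clock: 22.65
position: [0.661, 0.2022, 0.0649]
orientation: [-95.1, 88.6, -2.4]
force: [-0.2, -1.2, -0.3]
gripper_width: 0.0204
```

```bash
python3 go.py 0.6605 0.202 0.0525 92.8
```

```text
tcp [0.661  0.2022 0.0649] off [ 0.0124  0.0008 -0.0001]
yaw 92.78 j [17. 40. 17. 65. -0. 14.] x_tool [ 0.0237 -0.001  -0.9997]
spin -0.0004
```

Request:
send_rows:
  claw: [5, 5, 5, 5, 5]
  offset:
    - [0.006, 0.001, 0]
    - [0.0125, 0.001, 0]
    - [0.0125, 0.001, 0]
    - [0.0125, 0.001, 0]
    - [0.0125, 0.001, 0]
  spin: [0, 0, 0, 0, 0]

```text
clock: 23.15
position: [0.6603, 0.2021, 0.0524]
orientation: [-95.3, 88.6, -2.5]
force: [0.1, 0.7, -0.2]
gripper_width: 0.0201
```

Request:
send_rows:
  claw: [20, 40, 50, 50, 50, 50]
  offset:
    - [0, 0, 0]
    - [0, 0, 0]
    - [0, 0, 0]
    - [0, 0, 0]
    - [0, 0, 0]
    - [0, 0, 0]
  spin: [0, 0, 0, 0, 0, 0]

```text
clock: 23.75
position: [0.6603, 0.2021, 0.0524]
orientation: [-95.1, 88.6, -2.3]
force: [0.7, -0.4, -0.1]
gripper_width: 0.0428
```

```bash
python3 scr.py w16 0.058
```

```text
[ 297  143   49  198 7707] [0.6529 0.202 ] [array([658.1, 203.3]), array([118. ,  28.5]), np.float64(1.3)]
axis deg 2.2884004
[ 109  176   81   98 2395] [0.641  0.1147] [array([647.2, 112.6]), array([55.1, 32.7]), np.float64(2.8)]
axis deg 11.841045
[0.6603 0.2021 0.0524]
```

View pics/w16.png

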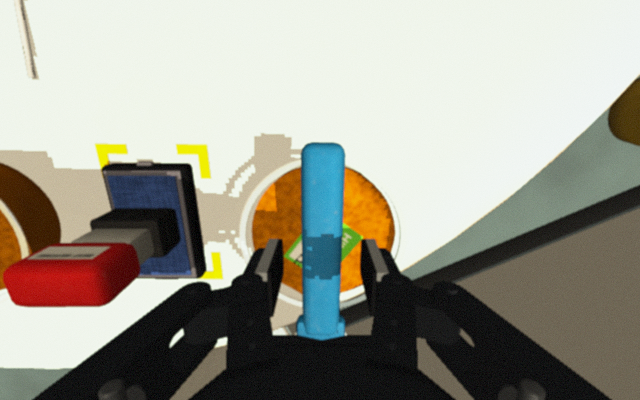

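Request:
send_rows:
  claw: [50, 50, 50, 50, 50, 60, 70]
  offset:
    - [-0.015, 0, 0]
    - [-0.04, 0, 0]
    - [-0.08, 0, 0]
    - [-0.11, 0, 0]
    - [-0.11, 0, 0]
    - [-0.11, 0, 0]
    - [-0.11, 0, 0]
  spin: [0, 0, 0, 0, 0, 0, 0]

```text
clock: 24.5
position: [0.6568, 0.2019, 0.1608]
orientation: [-97.6, 88.8, -4.9]
force: [-0.2, 0.2, -0.8]
gripper_width: 0.0597
```

```bash
python3 scr.py w17 0.058; python3 go.py 0.44 0.03 0.2 87
```

```text
[ 307  133   30  125 2867] [0.6577 0.2022] [array([659.6, 203. ]), array([118.6,  28. ]), np.float64(1.9)]
axis deg 2.1321409
[187 156  44  29 730] [0.6329 0.1018] [array([637.4, 101.8]), array([25.1, 35.8]), np.float64(2.8)]
axis deg 89.84719
[156 368  61  32 857] [0.896  0.0574] [array([897.5,  57.5]), array([23.6, 89.4]), np.float64(29.1)]
axis deg 122.84163
[0.6568 0.2019 0.1608]
tcp [0.6566 0.2019 0.1604] off [-0.0437  0.2239 -0.1613]
yaw 92.78 j [17. 37. 25. 77. -0. 15.] x_tool [ 0.0204 -0.002  -0.9998]
spin 0.1009
```

View pics/w17.png

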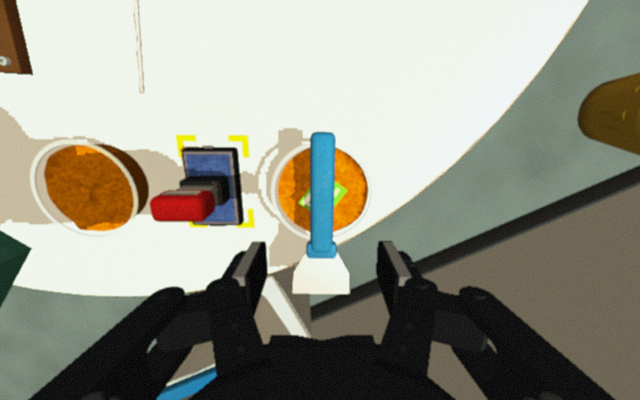

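Request:
send_rows:
  claw: [80, 80, 80, 80, 80, 80, 80, 80, 80, 80, 80]
  offset:
    - [-0.03, 0.01, 0]
    - [-0.04, 0.05, -0.02]
    - [-0.044, 0.08, -0.045]
    - [-0.044, 0.11, -0.07]
    - [-0.044, 0.14, -0.095]
    - [-0.044, 0.17, -0.12]
    - [-0.044, 0.2, -0.145]
    - [-0.044, 0.215, -0.161]
    - [-0.044, 0.215, -0.161]
    - [-0.044, 0.215, -0.161]
    - [-0.044, 0.215, -0.161]
  spin: [0.05, 0.1, 0.13, 0.13, 0.13, 0.13, 0.13, 0.13, 0.13, 0.13, 0.13]

```text
clock: 25.65
position: [0.4495, 0.0313, 0.2001]
orientation: [-90.3, 88.8, -4.9]
force: [0.1, -0.3, 0.3]
gripper_width: 0.0683
```

```bash
python3 look.py w18 thermometer .014
```

```text
jaw yaw 85.36 tcp [0.4495 0.0313 0.2001] x_tool [ 0.0202 -0.0017 -0.9998] w 0.0683
0.56 px [323. 199.  18. 131.] mean [0.4444 0.0321] rect [[484.4, 28.9], [20.8, 169.1], 85.9]
 shift tool yz to rect centre: [ 0.0007 -0.035   0.0005]
```

View pics/w18.png

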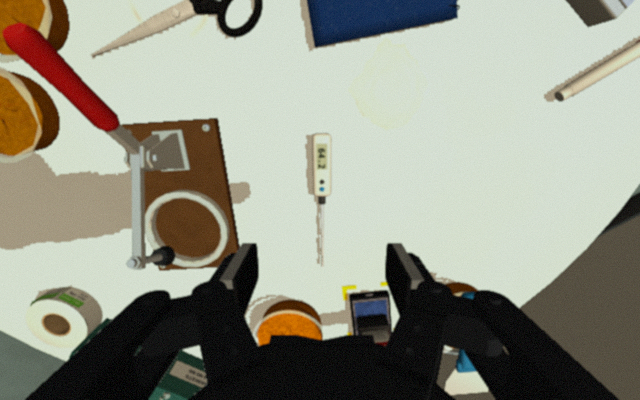

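```bash
python3 go.py 0.438 0.0323 0.028 85.9; python3 - <<'E'
from h import *
m=imaging.camera_model("wrist")
for uv in((322,133),(321,197),(321,204)): print(px2w(m,uv,.014).round(4))
E
```

```text
tcp [0.4495 0.0314 0.2001] off [0.1718 0.015  0.    ]
yaw 85.39 j [  4.   8. -11.  69.  -0.   9.] x_tool [ 0.02   -0.0019 -0.9998]
spin -0.0088
[0.4002 0.0364 0.014 ]
[0.4761 0.0291 0.014 ]
[0.4851 0.0284 0.014 ]
```

Request:
send_rows:
  claw: [80, 80, 80, 80, 80, 80, 80, 80, 80]
  offset:
    - [0.03, 0.012, 0]
    - [0.07, 0.013, 0]
    - [0.11, 0.014, 0]
    - [0.15, 0.015, 0]
    - [0.172, 0.015, 0]
    - [0.172, 0.015, 0]
    - [0.172, 0.015, 0]
    - [0.172, 0.015, 0]
    - [0.172, 0.015, 0]
  spin: [-0.009, -0.009, -0.009, -0.009, -0.009, -0.009, -0.009, -0.009, -0.009]

```text
clock: 26.65
position: [0.4397, 0.0325, 0.0294]
orientation: [-89.8, 88.7, -3.9]
force: [0.8, 0.1, -1.3]
gripper_width: 0.068
```

```bash
python3 look.py w19 thermometer .014;python3 go.py 0.438 0.0323 0.004 85.9
```

```text
jaw yaw 85.93 tcp [0.4397 0.0325 0.0294] x_tool [ 0.0235 -0.0016 -0.9997] w 0.068
0.84 px [322. 256.  35. 168.] mean [0.4386 0.0324] rect [[457.1, 31.0], [21.6, 118.5], 85.8]
 shift tool yz to rect centre: [ 0.0004 -0.0175 -0.0003]
tcp [0.4391 0.0324 0.0291] off [ 0.0251  0.0017 -0.0002]
yaw 85.91 j [  4.  18. -28.  43.  -0.   8.] x_tool [ 0.0227 -0.0017 -0.9997]
spin 0.0002
```

View pics/w19.png

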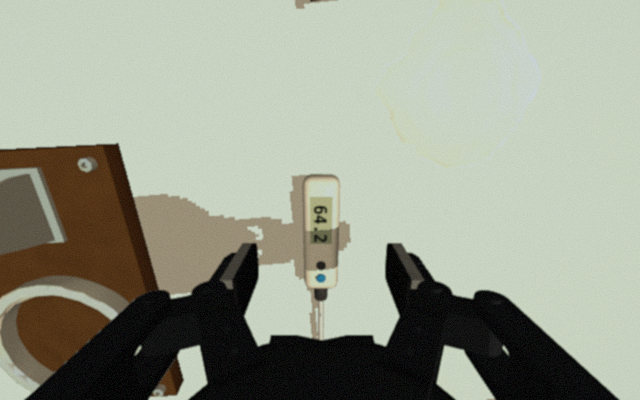

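Request:
send_rows:
  claw: [80, 80, 80, 60, 30, 5, 5, 5, 5, 5, 5]
  offset:
    - [0.012, 0.002, 0]
    - [0.025, 0.003, 0]
    - [0.025, 0.003, 0]
    - [0.025, 0.003, 0]
    - [0.025, 0.003, 0]
    - [0.025, 0.003, 0]
    - [0.025, 0.003, 0]
    - [0.025, 0.003, 0]
    - [0.025, 0.003, 0]
    - [0.025, 0.003, 0]
    - [0.025, 0.003, 0]
  spin: [0, 0, 0, 0, 0, 0, 0, 0, 0, 0, 0]

```text
clock: 27.85
position: [0.4375, 0.0326, 0.005]
orientation: [-89.6, 88.6, -3.7]
force: [-0.6, -0.1, 6.4]
gripper_width: 0.0205
```

```bash
python3 look.py w20 thermometer .014;python3 go.py 0.67 -0.0317 0.15 92.8
```

```text
jaw yaw 85.91 tcp [0.4375 0.0326 0.005 ] x_tool [ 0.0245 -0.0016 -0.9997] w 0.0205
0.6 px [323. 266.  42. 149.] mean [0.4355 0.0331] rect [[444.3, 32.4], [21.5, 91.5], 85.9]
 shift tool yz to rect centre: [ 0.0002 -0.0068  0.0002]
tcp [0.4375 0.0326 0.0049] off [-0.1392 -0.24   -0.0475]
yaw 85.91 j [  4.  20. -30.  39.  -0.   8.] x_tool [ 0.0245 -0.0016 -0.9997]
spin -0.1203
```

View pics/w20.png

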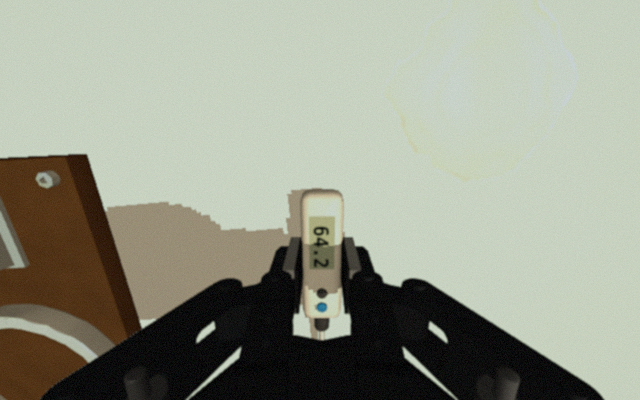

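Request:
send_rows:
  claw: [5, 5, 5, 5, 5, 5, 5, 5, 5, 5, 5, 5]
  offset:
    - [-0.03, 0, 0]
    - [-0.07, 0, 0]
    - [-0.11, -0.01, 0]
    - [-0.139, -0.04, -0.005]
    - [-0.139, -0.075, -0.01]
    - [-0.139, -0.11, -0.015]
    - [-0.139, -0.15, -0.025]
    - [-0.139, -0.19, -0.035]
    - [-0.139, -0.22, -0.045]
    - [-0.139, -0.24, -0.0475]
    - [-0.139, -0.24, -0.0475]
    - [-0.139, -0.24, -0.0475]
  spin: [0, 0, -0.02, -0.04, -0.06, -0.08, -0.1, -0.12, -0.12, -0.12, -0.12, -0.12]

```text
clock: 29.15
position: [0.6693, -0.0316, 0.1489]
orientation: [-96.2, 88.7, -3.4]
force: [-0.5, -0.2, -0.7]
gripper_width: 0.0204
```

Request:
send_rows:
  claw: [5, 5, 5]
  offset:
    - [0, 0, 0]
    - [0, 0, 0]
    - [0, 0, 0]
  spin: [0, 0, 0]

```text
clock: 29.45
position: [0.6686, -0.0312, 0.1494]
orientation: [-96.3, 88.7, -3.5]
force: [0.4, 0.3, -1.0]
gripper_width: 0.0203
```

```bash
python3 look.py w21 plain_cup .046; python3 go.py 0.671 -0.0317 0.0525 92.8; python3 -c "
import cv2
im=cv2.imread('pics/w21.png')[125:250,240:400]; cv2.imwrite('pics/w21c.png',cv2.resize(im,None,fx=4.5,fy=4.5))"
```

```text
jaw yaw 92.8 tcp [ 0.6686 -0.0312  0.1494] x_tool [ 0.0225 -0.0014 -0.9997] w 0.0203
0.98 px [324. 188. 109.  97.] mean [ 0.6562 -0.0312] rect [[663.3, -31.0], [90.1, 100.3], 2.9]
 shift tool yz to rect centre: [-0.0001  0.0053  0.0005]
0.19 px [459. 201.  86.  50.] mean [0.6694 0.0934] rect [[669.0, 94.8], [47.5, 80.2], 2.9]
 shift tool yz to rect centre: [-0.0002 -0.0066  0.1259]
tcp [ 0.669  -0.0314  0.1494] off [ 0.0969  0.0002 -0.0002]
yaw 92.79 j [-3. 35. 20. 74. -0. -5.] x_tool [ 0.0228 -0.0013 -0.9997]
spin -0.0001
```

View pics/w21.png

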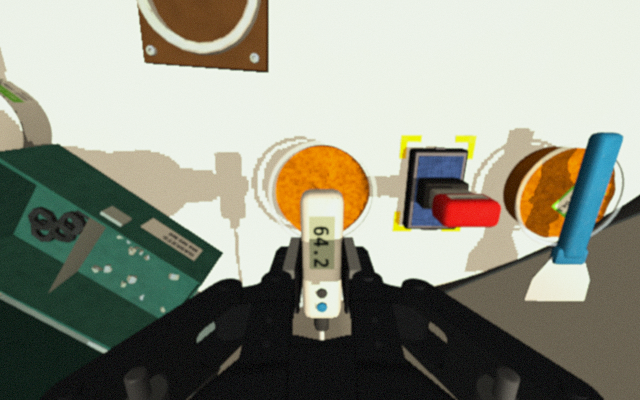

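View pics/w21c.png

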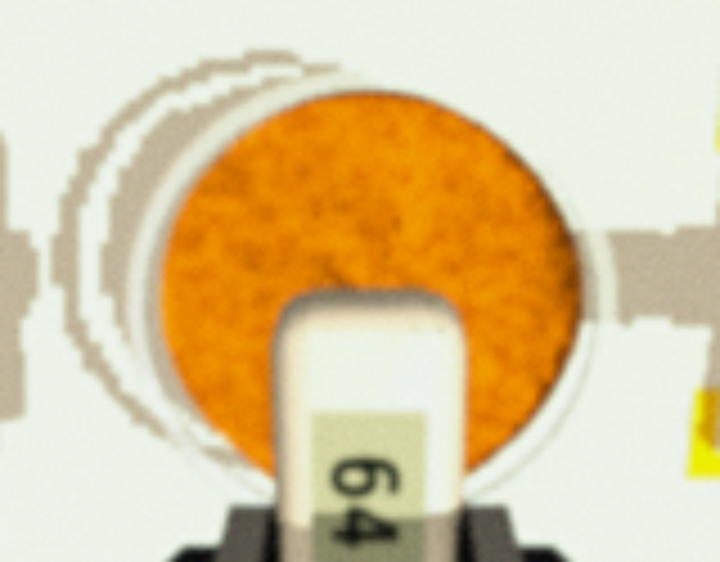

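Request:
send_rows:
  claw: [5, 5, 5, 5, 5, 5, 5]
  offset:
    - [0.03, 0, 0]
    - [0.06, 0, 0]
    - [0.08, 0, 0]
    - [0.086, 0, 0]
    - [0.086, 0, 0]
    - [0.086, 0, 0]
    - [0.086, 0, 0]
  spin: [0, 0, 0, 0, 0, 0, 0]

```text
clock: 30.25
position: [0.6722, -0.0315, 0.0654]
orientation: [-96.1, 88.5, -3.3]
force: [-0.1, 0.7, -0.9]
gripper_width: 0.0202
```

```bash
python3 look.py w22 plain_cup .046; python3 go.py 0.671 -0.0317 0.0525 92.8
```

```text
jaw yaw 92.8 tcp [ 0.6722 -0.0315  0.0654] x_tool [ 0.0263 -0.0015 -0.9997] w 0.0202
0.92 px [324. 213. 156. 124.] mean [ 0.6501 -0.0313] rect [[657.5, -31.3], [79.8, 97.3], 2.3]
 shift tool yz to rect centre: [-0.0004  0.0147  0.0009]
tcp [ 0.6719 -0.0315  0.065 ] off [ 0.0125  0.0013 -0.0001]
yaw 92.8 j [-3. 38. 13. 63. -0. -5.] x_tool [ 0.0256 -0.0014 -0.9997]
spin -0.0
```

View pics/w22.png

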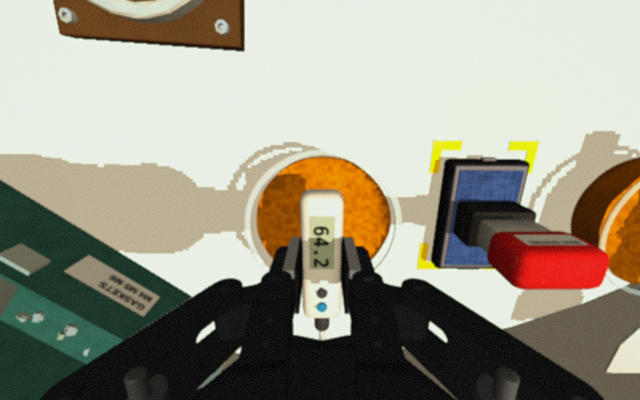

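Request:
send_rows:
  claw: [5, 5, 5, 5, 5]
  offset:
    - [0.006, 0.001, 0]
    - [0.0125, 0.001, 0]
    - [0.0125, 0.001, 0]
    - [0.0125, 0.001, 0]
    - [0.0125, 0.001, 0]
  spin: [0, 0, 0, 0, 0]

```text
clock: 30.85
position: [0.6712, -0.0316, 0.0524]
orientation: [-96.0, 88.5, -3.2]
force: [0.4, 0.2, -0.7]
gripper_width: 0.02
```

Request:
send_rows:
  claw: [20, 40, 50, 50, 50, 50]
  offset:
    - [0, 0, 0]
    - [0, 0, 0]
    - [0, 0, 0]
    - [0, 0, 0]
    - [0, 0, 0]
    - [0, 0, 0]
  spin: [0, 0, 0, 0, 0, 0]

```text
clock: 31.45
position: [0.6712, -0.0316, 0.0525]
orientation: [-96.0, 88.5, -3.3]
force: [-0.3, 0.7, 0.2]
gripper_width: 0.0428
```

Request:
send_rows:
  claw: [50, 50, 50, 50, 50, 50, 50, 50]
  offset:
    - [-0.015, 0, 0]
    - [-0.04, 0, 0]
    - [-0.08, 0, 0]
    - [-0.12, 0, 0]
    - [-0.13, 0, 0]
    - [-0.13, 0.05, 0]
    - [-0.13, 0.06, 0]
    - [-0.13, 0.06, 0]
  spin: [0, 0, 0, 0, 0, 0, 0, 0]

```text
clock: 32.25
position: [0.6053, -0.0344, 0.1798]
orientation: [-96.2, 88.8, -3.5]
force: [0.6, -0.3, -0.1]
gripper_width: 0.0431
```

```bash
python3 look.py w23 thermometer .06; 
```

```text
jaw yaw 92.78 tcp [ 0.6053 -0.0344  0.1798] x_tool [ 0.0218 -0.0013 -0.9998] w 0.0431
0.59 px [323. 278.  24. 122.] mean [ 0.6784 -0.031 ] rect [[707.7, -29.7], [153.8, 21.7], 2.1]
 shift tool yz to rect centre: [ 0.0022 -0.1025 -0.0003]
```

View pics/w23.png

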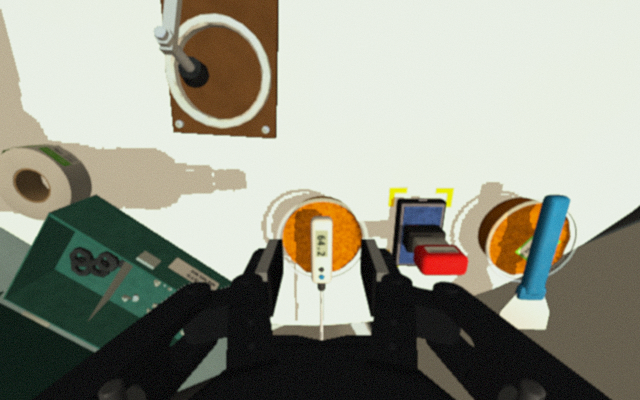

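Request:
send_rows:
  claw: [50, 50, 50, 50, 50, 50, 50, 50, 50, 50, 50, 50]
  offset:
    - [-0.03, 0.02, 0]
    - [-0.06, 0.05, -0.01]
    - [-0.08, 0.09, -0.03]
    - [-0.08, 0.13, -0.06]
    - [-0.08, 0.17, -0.09]
    - [-0.08, 0.2, -0.12]
    - [-0.08, 0.22, -0.15]
    - [-0.08, 0.22, -0.18]
    - [-0.08, 0.22, -0.21]
    - [-0.08, 0.22, -0.24]
    - [-0.08, 0.22, -0.26]
    - [-0.08, 0.22, -0.26]
  spin: [0, 0, 0, 0, 0, 0, 0, 0, 0, 0, 0, 0]

```text
clock: 33.55
position: [0.4013, -0.3081, 0.2565]
orientation: [-99.9, 88.3, -7.3]
force: [-0.2, 0.4, -0.4]
gripper_width: 0.0428
```

```bash
python3 - <<'E'
from h import *
for n in("top","scene"):
    m=imaging.camera_model(n); im=snap(n,n+"2"); c=im[150:220,190:330,::-1] if n=="top" else im[150:260,170:320,::-1]
    cv2.imwrite(f"pics/{n}2c.png",cv2.resize(c,None,fx=5,fy=5,interpolation=cv2.INTER_CUBIC))
    for t,z in(("stamp_pad",.016),("scraper",.058),("thermometer",.06),("green_cup",.046),("plain_cup",.046)):
        for d in finder.regions_of(t,n)[:1]:
            c,rc=pca(maskpts(d["mask"],m,z)); print(n,t,round(d["p"],2),np.round(c,4),[np.round(q,1).tolist() for q in rc])
E
```

```text
top stamp_pad 0.78 [0.6497 0.0838] [[664.1, 83.9], [90.1, 56.5], 1.4]
top scraper 0.71 [0.6945 0.2008] [[680.0, 198.1], [162.7, 52.3], 4.2]
top thermometer 0.62 [ 0.6695 -0.0321] [[671.9, -31.9], [77.3, 19.4], 2.0]
top green_cup 0.85 [0.6527 0.1956] [[653.0, 196.8], [91.8, 94.2], 4.9]
top plain_cup 0.95 [ 0.6615 -0.0339] [[666.4, -33.0], [98.2, 100.8], 1.4]
scene stamp_pad 0.64 [0.6476 0.0939] [[660.3, 89.1], [86.5, 54.2], 4.0]
scene scraper 0.77 [0.6941 0.2038] [[680.8, 194.8], [163.6, 54.1], 9.6]
scene thermometer 0.75 [ 0.675  -0.0288] [[701.7, -27.6], [152.4, 25.5], 2.4]
scene green_cup 0.72 [0.6394 0.2114] [[645.5, 209.9], [99.4, 104.3], 54.5]
scene plain_cup 0.86 [ 0.6454 -0.0179] [[651.4, -20.4], [90.9, 95.1], 58.4]
```

View pics/top2c.png

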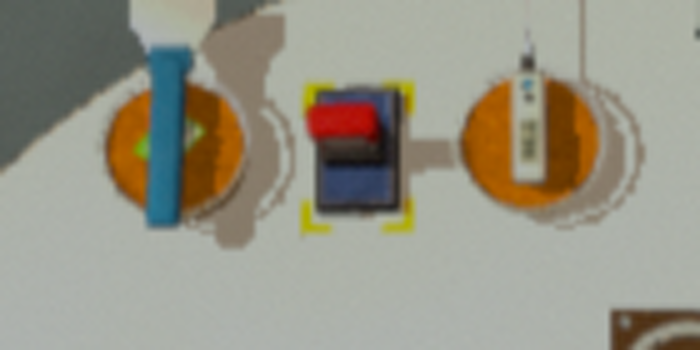

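View pics/scene2c.png

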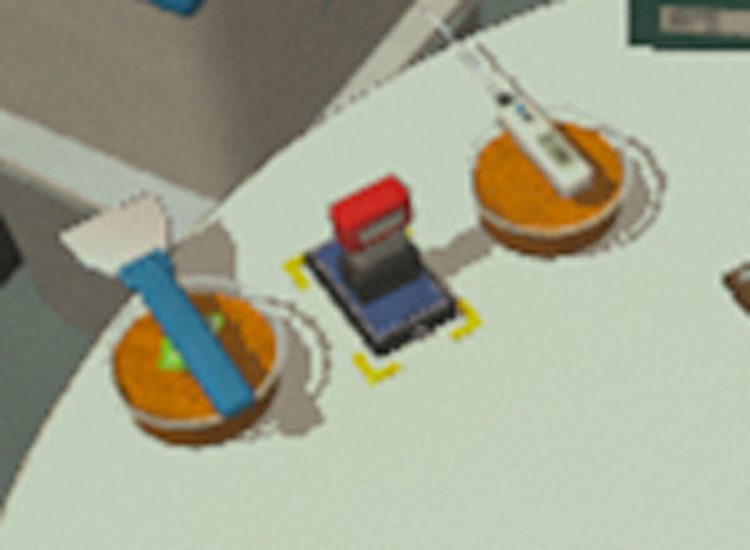

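```bash
python3 -c "
from cell import hand_in; print(hand_in())"
```

```text
the job is handed in; nothing more can be done
None
```

The row is set out and handed in at about 34 s of the 115 s limit. `hand_in` gives no verdict.

- **Stamp pad:** it lies inside the tape corners, within about 3 mm of their centre and lined up to about 1.5° or better.
- **Date stamp:** it stands upright on the pad, within about 3 mm of the middle.
- **Scraper:** it lies on the green-labelled cup, with the handle middle 1–4 mm from the cup's centre.
- **Thermometer:** it lies on the plain cup, with the middle of the housing about 1–2 mm from the cup's centre.
- **Direction:** both tools point away from the robot and are square to the row by eye. Mask fits were within a few degrees, about 7° at worst.
- **Left alone:** the cups did not visibly move. I did not re-measure the spray bottle at the end, but no planned path went near it. The arm is clear of everything.

**Checks that disagreed:**
- The angled scene camera put the cup centres about 15–25 mm off, because the masks include the cup sides. I took the cup centres from the tape corners and the stated 117 mm spacing instead, and the cup rims seen from the wrist agreed with that to within a few millimetres.
- My numeric check of the stamp's centring used a slightly stale wrist-camera pose. Only the position relative to the pad counts there.

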